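Pry open the setting unit's cover and zero its length dial

TASK

Take the orange-handled pry blade from the green mat and use its thin steel end to lever up the clear hinged cover of the blue setting unit until the cover stands fully open; do not touch the cover with the gripper itself. Lay the blade back down flat on the green mat, turn the black dial that was under the cover until its pointer stands at the red zero mark, and leave the cover open. Leave the roll of tape and the metal parts in the grey tray where they are.

Things in the scene. Friction and masses are not known exactly. Their poses are not given: they have to be found in the camera images.
- unit: fixed blue unit, 210 mm square. Origin: centre of its underside, on the table; x horizontal, from its low front (on the robot's right) to its back, z up. Its top slopes up 25 degrees to the back: u = (0.906, 0, 0.423) up-slope, v = y, n = (-0.423, 0, 0.906) outward; u, v, n are measured from the slope's middle at (0, 0, 0.135). It ends at u = -100 mm.
- pry_slot (a point): middle of the mouth of the pry slot (u = -75, n = 25 mm; axes as unit): a gap 10 mm high (n 20 to 30 mm) under the cover's lip, 20 mm deep (u -75 at the lip to -55 mm at the frame wall), open along the whole front. Its floor is a grey ledge, 178 mm wide, reaching out from the wall to u = -100 mm.
- well (a point): middle of the floor of the well under the cover (u = 20, n = 0; axes as unit): 138 mm along u (-48 to 90 mm), 162 mm along v, with walls up to n = 30 mm, on which the cover lies when shut. The dial stands in it.
- cover (a joint): opening angle of the cover in rad: 0 shut, 1.9 at its stop (standing upright from the slope and leaning back a little). A stiff hinge: it stays where it is left, and about 2 N at the lip moves it. The cover is a clear plate 160 mm (along the slope) x 180 mm x 5 mm with a black bar along its lip, 0.13 kg.
- cover_lip (a point): middle of the lower edge of the cover's front lip; moves with the cover. Axes of the cover: x from lip to hinge, y along the lip, z out of the cover (shut: x = u, z = n).
- cover_hinge (a point): middle of the cover's hinge axis (along the unit's y), at u = 85, n = 30 mm; 160 mm from the lip. Axes as unit.
- dial (a joint): angle of the dial's pointer in rad: 0 when it points up-slope at the long red zero mark on the white scale, positive anticlockwise as seen facing the dial (right-handed about n). Turns from -2 to 2 rad, stays where it is left.
- dial_top (a point): centre of the top of the dial: a black round knob 50 mm in diameter, standing from n = 3 to 24 mm on the slope at u = 10, v = 0 mm, with a white line and an orange pointer. x: the pointer's direction, z: the turning axis n.
- mat: fixed green mat 260 x 120 x 4 mm, long along its x. Origin: centre of its underside, on the table. It lies to the left or the right of the unit.
- blade: pry blade, 175 mm long, 0.12 kg. Orange handle 100 mm long (x -50 to 50 mm), 22 mm wide (y), 22 mm high (z 0 to 22 mm); a steel blade 28 mm wide and 3 mm thick sticks out of it along +x at z = 11 mm, to x = 125 mm. Origin: centre of the handle's underside; x towards the tip.
- blade_tip (a point): middle of the blade's tip edge, 125 mm from the handle's middle, 11 mm above the handle's underside; axes of the blade.
- tape: bystander: yellow roll of tape 100 mm across, 25 mm high, lying flat in front of the unit; origin under its middle.
- bush: bystander: brass bush 36 mm across, 35 mm high, standing in the grey tray; origin under its middle.
- roller: bystander: aluminium roller 40 mm across, 40 mm high, standing in the grey tray; origin under its middle.
- tray: fixed grey parts tray 200 x 120 x 45 mm, on the other side of the unit from the mat; holds the bush and the roller, which stand up to 45 mm above the table. Origin: centre of its underside.
Mind the look-alikes: they are no part of the job. There is more than one size of the blade; the job needs the largest.

How it is judged:
On the way, in this order (a step that is already met when the one before it is completed fails the run):
1. the blade levers the cover up off its frame (contact force between blade and cover above 0.2 N and value of joint cover above 0.12 rad), for 0.1 s.
2. the cover stands open (1.6 rad or more) (value of joint cover above 1.6 rad), for 0.2 s.
3. the dial's pointer stands at zero, within 0.09 rad (value of joint dial between -0.09 and 0.09 rad and value of joint cover above 1.6 rad), for 0.2 s.
At the end, for the whole second after the job is handed in: The cover stands open at 1.6 rad or more, the dial is within 0.09 rad (5 degrees) of zero, and the blade lies still and level (within 10 degrees) on the green mat, the middle of its handle over the mat (all of step 3 and x of blade in the frame of mat between -0.125 and 0.125 m and y of blade in the frame of mat between -0.06 and 0.06 m and z of blade in the frame of mat below 0.035 m and angle between blade's own x axis and vertical between 1.4 and 1.74 rad and linear speed of blade below 0.02 m/s); the robot touches nothing.
It fails at once if the gripper itself touches the cover (contact force between the fingers and cover above 1 N).
It fails at once if tape pushed more than 40 mm (distance of tape from where it was at the start of the episode above 0.04 m).
It fails at once if bush pushed more than 40 mm (distance of bush from where it was at the start of the episode above 0.04 m).
It fails at once if roller pushed more than 40 mm (distance of roller from where it was at the start of the episode above 0.04 m).
It also fails if it takes over 72 s, if anything falls off the work surface, if the arm or the gripper's body presses on something with over 40 N, if the wrist force passes 120 N, or if a joint passes its speed limit or range.

ROBOT

A 6-joint arm with a two-finger parallel gripper is mounted at the origin on the work surface. World frame = base frame: x ahead of the robot, y to its left, z up, the work surface at z = 0. Lengths are in m, angles in rad, forces in N, time in s.
With the tool pointing down it reaches from about 0.25 to 0.725 m from the base axis. Payload 4 kg.
Tool frame: the origin (TCP) lies between the finger pads; the fingertips stand 8 mm ahead of it and the grasp point (between the pads) lies 11 mm behind it; z points along the fingers, y is the line along which they close (so a half turn about z gives the same grasp; the last joint's range is limited). The gripper opens to 85 mm and grips with 20 to 120 N. Pads are 22 mm wide; open, the fingers measure 114 mm over their backs; the gripper's body (76 mm by 85 mm) begins 54 mm behind the grasp point. The pads swing forward as they close: fully open they stand 13 mm farther back than shut.
Start: joints at [-1.293, 0.241, 0.005, 1.335, 0, 1.571], TCP at [0.137, -0.481, 0.239] pointing down, gripper open.
Joint ranges: [-2.72, 2.72], [-1.05, 1.87], [-1.09, 1.28], [-1.99, 2.15], [-1.42, 1.44], [-3.14, 3.14]. Speed limits (rad/s): [2.79, 2.79, 3.14, 3.14, 3.14, 3.14].

INTERFACE

Orientations are given as a rotation vector (axis times angle).
In Python, from station import env gives the robot as it stands.
- The arm moves only by the tool jog_arm, never from a script. Its argument "series" is a list of rows, each an object of numbers: "ax", "ay", "az": the turn, a rotation vector about the tool's x, y, z in degrees; "dx", "dy", "dz": the shift along the tool's x, y, z in cm; "fingers": the finger opening in cm, from 0 to 8.54. In form: [{"ax": .., "ay": .., "az": .., "dx": .., "dy": .., "dz": .., "fingers": ..}, ...]. A call has 1 to 20 rows; each row shifts and turns the commanded pose from where the row before left it, along the tool's axes as they then stand; what a row does not reach is not made up. A row lasts 1/12 s, in which the tool goes at most 41.7 mm and 7.16 degrees, less where a joint would pass 70% of its speed; a pose out of reach is approached as far as the arm can. A call with a gripper value outside its range is refused whole. The fingers move at their own pace and stop on an object; "grip_force" is the grip in N (left out, the last holds). Time passes only in rows, so rows that do not move let the fingers close. It gives the time, the measured TCP pose, the force, the opening and the grip force at its end, in the units of the state.
- env.read_state(): the state, without advancing time (a new reading comes with each control period).
- env.grab_frame(name): name is "side" or "top"; returns (picture, depth): 420x560x3 uint8, blue, green, red; 420x560 float32, m along the optical axis (not along the pixel's ray), 0 where there is no reading.
- env.camera_model(name): a dict with "camera_matrix" (3x3 intrinsics, pixels), "k1" (the pictures are not rectified: a ray, as slopes to the right and down, at radius r is drawn at 1 + k1 r^2 times it, then the intrinsics apply), "rvec" (rotation vector, rad) and "tvec" (3), from world to camera coordinates, as OpenCV has them. Camera axes: x right, y down, z forward; pixel columns grow to the right and rows downward; lengths in m; the calibration is good to about 2 mm. A picture is of the moment at which its call begins. camera_model takes no time and is no camera call.
- env.hand_in(): hands the job in; it is judged then, once.
The state is a dict: "t": time; "joints": joint angles; "joint_vel": joint speeds; "joint_torque": joint torques, N m; "position": TCP position; "orientation": TCP orientation; "ft_force": force on the tool from outside, world axes, zero at the start; "ft_torque": the same for the moment, N m; "finger_gap": finger opening in m; "grip_force": force on a finger pad.
Only numpy, scipy, OpenCV 4.12 (cv2) and the standard library are available. Lean on these libraries where they do the work, as an engineer would, in place of code of your own. Each camera call takes 0.05 s, during which the arm holds its last target. There are 200 camera calls.

## Working session

There is one attempt and no reset: what is moved stays moved. The work goes in short steps, Python scripts to look and compute and a tool call to move; the robot and the scene stay as the last step left them, time stands still between calls to the robot, and variables do not carry over. Pictures are saved under pics/ and viewed, at most 10 in all, crops included, and the job is handed in when it is done.

Besides the shell and the picture viewer there is one more tool, called after "Emit:" as a command line: name --argument value ..., lists and objects as JSON in quotes. jog_arm: Moves the arm, as the interface text tells. Its arguments: {"type":"object","properties":{"series":{"type":"array"},"grip_force":{"type":"number"}},"required":["series"]}

```bash
ls; mkdir -p pics
cat > h.py <<'E'
import numpy as np, cv2
from scipy.spatial.transform import Rotation as R
from station import env
def cam(n):
    c=env.camera_model(n); return np.array(c["camera_matrix"]),float(c["k1"]),cv2.Rodrigues(np.array(c["rvec"],float))[0],np.array(c["tvec"],float).ravel()
def rays(n,px):
    K,k1,Rm,t=cam(n); d=np.array([k1,0,0,0,0.])
    p=cv2.undistortPoints(np.array(px,float).reshape(-1,1,2),K,d).reshape(-1,2)
    r=np.c_[p,np.ones(len(p))]
    return -Rm.T@t, r@Rm, r
def on_z(n,px,z):
    o,r,_=rays(n,px); return o+r*((z-o[2])/r[:,2])[:,None]
def by_depth(n,px,dep):
    o,r,_=rays(n,px); return o+r*np.array([dep[int(round(v)),int(round(u))] for u,v in np.array(px).reshape(-1,2)])[:,None]
def cloud(n,dep):
    h,w=dep.shape; g=np.stack(np.meshgrid(np.arange(w),np.arange(h)),-1).reshape(-1,2)
    o,r,_=rays(n,g); P=(o+r*dep.reshape(-1,1)).reshape(h,w,3); return P
E
python3 - <<'E'
from h import *
for n in("top","side"):
    im,d=env.grab_frame(n); cv2.imwrite(f"pics/{n}0.png",im); np.save(f"pics/{n}0.npy",d); print(n,-cam(n)[2].T@cam(n)[3])
print(env.read_state())
E
```

```text
pics
top [0.2043749  0.07862075 1.32529949]
side [ 0.1930221  -1.07578012  0.86907356]
{'t': 0.1, 'joints': array([-1.29300009e+00,  2.41319567e-01,  3.86353939e-03,  1.33523521e+00,
        6.72166484e-06,  1.57079179e+00]), 'joint_vel': array([ 4.25596255e-04, -3.46018801e-03,  3.41266936e-03,  6.46306495e-05,
        7.45810409e-04,  1.72871298e-03]), 'joint_torque': array([ 3.18442635e-04, -3.73137188e+01,  2.53009915e+01,  1.08528428e-02,
        8.61031003e-05, -2.07178488e-07]), 'position': array([ 0.1369662 , -0.48028967,  0.23851277]), 'orientation': array([-3.10947594e+00, -4.34706649e-01,  4.01401733e-04]), 'ft_force': array([ 0.25285858,  0.01749091, -0.21485857]), 'ft_torque': array([-0.00307198,  0.01419756,  0.03406461]), 'grip_force': 0.0, 'finger_gap': 0.08551795397212035}
```

View pics/top0.png

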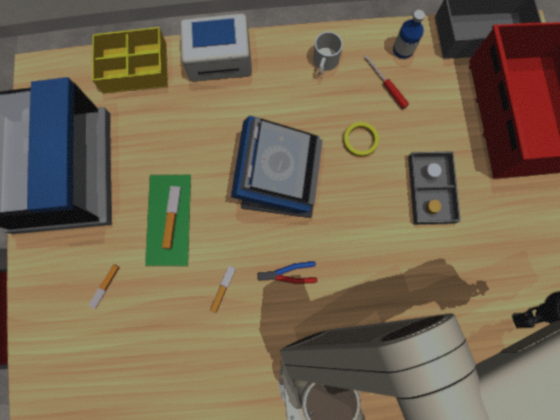

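View pics/side0.png

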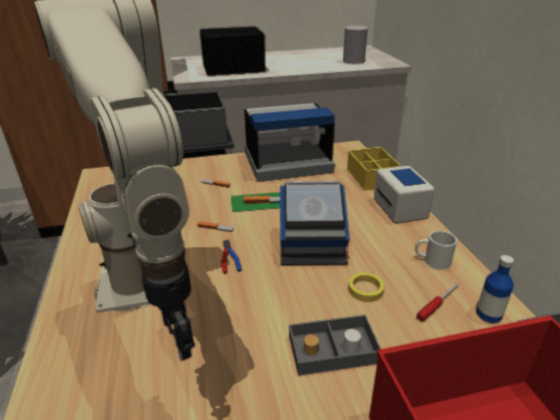

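Top view: the unit is at (278,167), the mat at (170,220) with a blade at (170,217), the tape at (361,139) and the tray at (434,188). There are three blade candidates in the top view: A (170,217) on the mat, B (105,285) and C (223,288), both smaller and off the mat. A fits because it is on the green mat and looks largest. I'll measure it and confirm in a crop.

Run:
```python
from h import *
im=cv2.imread("pics/top0.png");d=np.load("pics/top0.npy");P=cloud("top",d)
hsv=cv2.cvtColor(im,cv2.COLOR_BGR2HSV)
g=cv2.inRange(hsv,(50,100,40),(80,255,255)); g=cv2.morphologyEx(g,cv2.MORPH_CLOSE,np.ones((3,3)))
c=max(cv2.findContours(g,0,1)[0],key=cv2.contourArea); box=cv2.boxPoints(cv2.minAreaRect(c)); W=on_z("top",box,.004)
print("mat",W.round(4).tolist(),W.mean(0).round(4))
o=cv2.inRange(hsv,(8,170,110),(18,255,255))
s=cv2.inRange(hsv,(0,0,130),(180,60,255))
print("matbox px",box.round().tolist())
for m,nm,zz in((o,"orange",.026),(s,"steel",.017)):
  for c in cv2.findContours(m,0,1)[0]:
    if cv2.contourArea(c)<25: continue
    b=cv2.boxPoints(cv2.minAreaRect(c)); w=on_z("top",b,zz); e=sorted([np.linalg.norm(w[1]-w[0]),np.linalg.norm(w[2]-w[1])])
    u=b.mean(0)
    if 80<u[0]<250 and 170<u[1]<320:
      l=w[1]-w[0] if np.linalg.norm(w[1]-w[0])>np.linalg.norm(w[2]-w[1]) else w[2]-w[1]
      print(nm,u.round(),w.mean(0).round(4),np.round(e,4),"dir",np.degrees(np.arctan2(l[1],l[0])).round(1), "medz",np.median(P[int(u[1])-1:int(u[1])+2,int(u[0])-1:int(u[0])+2,2]).round(4))
# unit heights
q=P[115:217,230:325]
bl=cv2.inRange(hsv,(100,120,20),(130,255,255))
c=[c for c in cv2.findContours(bl,0,1)[0] if cv2.contourArea(c)>100]
for k in c: print("blue",cv2.boundingRect(k),cv2.contourArea(k))
for v in range(115,220,12): print([f"{P[v,u,2]*1000:.0f}" for u in range(228,328,8)])
a=cv2.resize(im[110:225,225:330],None,fx=5,fy=5,interpolation=cv2.INTER_CUBIC)[:575]
b=cv2.resize(im[170:320,85:245],None,fx=2.3,fy=2.3,interpolation=cv2.INTER_CUBIC)
cv2.imwrite("pics/unit.png",a[:,:525]);cv2.imwrite("pics/blades.png",b)
```

```text
mat [[0.3493, 0.4418, 0.004], [0.6088, 0.4233, 0.004], [0.593, 0.3039, 0.004], [0.3354, 0.3268, 0.004]] [0.4716 0.3739 0.004 ]
matbox px [[145.0, 265.0], [148.0, 174.0], [190.0, 175.0], [187.0, 266.0]]
orange [218. 299.] [0.2405 0.2464 0.026 ] [0.0127 0.0647] dir -27.7 medz 0.0155
orange [109. 277.] [0.3238 0.5376 0.026 ] [0.0144 0.0664] dir -35.4 medz 0.0164
orange [168. 230.] [0.4369 0.3682 0.026 ] [0.0203 0.0958] dir -10.5 medz 0.0247
steel [ 96. 298.] [0.2698 0.5779 0.017 ] [0.0225 0.0549] dir -35.6 medz 0.0087
steel [228. 276.] [0.2985 0.2164 0.017 ] [0.0222 0.0558] dir -27.7 medz 0.0091
steel [173. 199.] [0.5256 0.3538 0.017 ] [0.0263 0.0736] dir -10.6 medz 0.0167
blue (276, 262, 39, 12) 126.5
blue (232, 117, 78, 96) 1072.0
blue (28, 78, 47, 135) 5509.5
blue (400, 20, 23, 23) 348.0
blue (193, 19, 42, 27) 900.0
['2', '3', '5', '2', '-2', '-1', '1', '4', '1', '3', '-0', '2', '2']
['3', '2', '160', '195', '167', '196', '186', '181', '165', '-0', '-3', '6', '-2']
['1', '2', '169', '203', '201', '192', '182', '174', '164', '154', '147', '136', '1']
['4', '3', '177', '203', '198', '190', '178', '170', '162', '152', '149', '120', '5']
['-3', '145', '182', '170', '196', '1325', '176', '170', '160', '151', '141', '117', '2']
['5', '155', '193', '163', '193', '186', '176', '170', '160', '151', '143', '114', '2']
['2', '169', '195', '204', '195', '188', '179', '165', '155', '152', '136', '115', '-0']
['1', '0', '133', '146', '153', '145', '138', '130', '135', '143', '137', '-1', '3']
['-0', '1', '-5', '-3', '1', '8', '11', '15', '67', '78', '91', '4', '0']
```

View pics/unit.png

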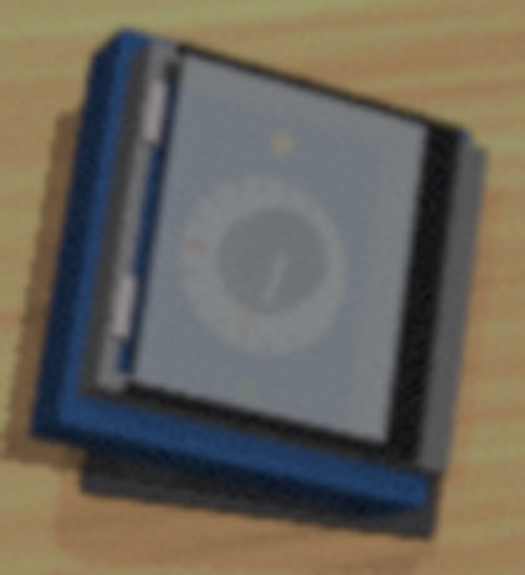

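View pics/blades.png

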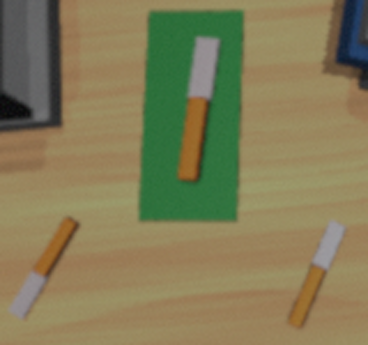

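The blade crop shows A on the mat (handle 96 mm, steel 74 mm) and two smaller ones off it (handles about 65 mm), so A is the largest. The unit crop shows the lip and grey ledge on the right side (−y), the hinge on the left, and the red mark to the left of the dial. Next I'll get the unit pose.

Run:
```python
from h import *
im=cv2.imread("pics/top0.png");d=np.load("pics/top0.npy");P=cloud("top",d)
hsv=cv2.cvtColor(im,cv2.COLOR_BGR2HSV)
# cover plane from pts inside plate
m=np.zeros(d.shape,np.uint8); cv2.fillPoly(m,[np.array([[263,125],[308,137],[301,194],[254,184]])],255)
q=P[(m>0)&(d>.9)&(d<1.3)]
for _ in range(4):
    c=q.mean(0); n=np.linalg.svd(q-c)[2][2]; n*=np.sign(n[2]); r=(q-c)@n; q=q[abs(r)<.006]
print("plane",c.round(4),n.round(4),"tilt",np.degrees(np.arccos(n[2])).round(2),"yaw",np.degrees(np.arctan2(-n[1],-n[0])).round(2),len(q),r.std())
# use exact tilt with edge line
S=4; big=cv2.resize(im,None,fx=S,fy=S,interpolation=cv2.INTER_CUBIC); V=big.max(2)
E=[]
for v in range(138*S,202*S,S):
    row=V[v,295*S:325*S].astype(int)
    dk=np.where(row<45)[0]
    if len(dk)==0: continue
    x=dk[-1] if True else 0
    E.append((( x+295*S+.5)/S-.5,(v+.5)/S-.5))
E=np.array(E); print(E[::6].round(1).tolist())
print("rows",[ (v,im[v,300:326].max(1).tolist()) for v in(140,160,180,195,200)])
o,rr,_=rays("top",E); k=((c-o)@n)/(rr@n); W=o+rr*k[:,None]
print("lip edge", W[[0,-1]].round(4).tolist())
```

```text
plane [0.5601 0.0458 0.1735] [-0.0965 -0.4119  0.9061] tilt 25.03 yaw 76.81 2836 0.001990136307751884
[[315.6, 137.6], [315.1, 143.6], [314.1, 149.6], [313.6, 155.6], [312.6, 161.6], [311.9, 167.6], [311.4, 173.6], [310.4, 179.6], [309.6, 185.6], [308.9, 191.6], [308.1, 197.6]]
rows [(140, [125, 127, 126, 125, 123, 124, 126, 124, 112, 85, 47, 30, 26, 19, 26, 31, 52, 75, 85, 87, 92, 101, 123, 150, 155, 154]), (160, [123, 125, 124, 124, 127, 120, 98, 57, 27, 25, 22, 23, 28, 45, 67, 81, 88, 87, 86, 102, 125, 146, 151, 152, 154, 154]), (180, [126, 126, 125, 107, 69, 35, 23, 29, 25, 24, 31, 57, 80, 88, 86, 86, 93, 116, 144, 154, 154, 154, 155, 154, 154, 154]), (195, [125, 106, 72, 34, 25, 19, 20, 21, 37, 57, 77, 86, 86, 87, 91, 114, 142, 152, 153, 152, 154, 153, 153, 155, 154, 152]), (200, [31, 26, 32, 25, 31, 24, 26, 31, 44, 72, 83, 86, 87, 88, 107, 133, 150, 154, 153, 156, 152, 155, 152, 155, 153, 152])]
lip edge [[0.6236, -0.0491, 0.1371], [0.459, -0.0107, 0.137]]
```

Run:
```python
from h import *
im=cv2.imread("pics/side0.png")
a=cv2.resize(im[175:270,265:360],None,fx=6,fy=6,interpolation=cv2.INTER_CUBIC)
cv2.imwrite("pics/sunit.png",a)
```

```text
(no output)
```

View pics/sunit.png

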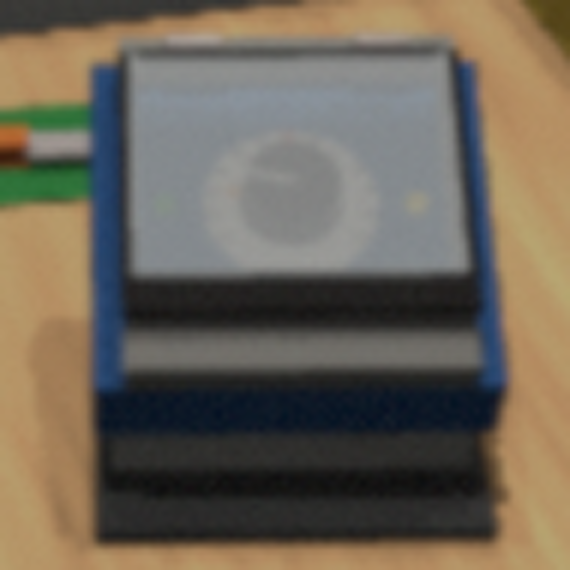

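Run:
```python
from h import *
yaw=np.radians(76.85); X=np.array([np.cos(yaw),np.sin(yaw),0]);Y=np.array([-X[1],X[0],0])
def px(a): return (np.array(a,float)+.5)/6-.5+np.array([265,175])
def rep(n,p,u,nn,lab):
    z=.135+.4226*u+.9063*nn; w=on_z(n,p,z); xo=.9063*u-.4226*nn
    for q in w: print(lab,q.round(4),"unit-origin x-proj",(q@X-xo).round(4),"y-proj",(q@Y).round(4))
rep("side",px([[122,372],[482,372]]),-.1,.02,"ledge")
rep("side",px([[128,322],[482,325]]),-.075,.030,"lipbottom")
rep("side",px([[130,275],[476,275]]),-.065,.035,"bar/glass")
rep("side",px([[95,385],[503,385]]),-.1,.0,"blue front edge")
# top view: ledge outer edge, lip top edge
im=cv2.imread("pics/top0.png").max(2).astype(float)
for v in(145,160,180,190):
    r=cv2.GaussianBlur(im,(1,3),0)[v]
    xs=np.arange(300,326,.1); f=np.interp(xs,np.arange(560),r)
    a=xs[np.where(f<55)[0][-1]]; b=xs[np.where(f<115)[0]]; b=b[-1]
    rep("top",[[a,v]],-.075,.035,"toplip"); rep("top",[[b,v]],-.1,.02,"topledge")
c5=lambda a:(np.array(a,float)+.5)/5-.5+np.array([225,110])
rep("top",c5([[462,130],[415,465]]),-.075,.035,"toplip ends")
rep("top",c5([[487,150],[440,472]]),-.1,.02,"topledge ends")
print("tape/tray/tops")
```

```text
ledge [ 0.452  -0.0284  0.1109] unit-origin x-proj 0.1743 y-proj -0.4466
ledge [ 0.6241 -0.0719  0.1109] unit-origin x-proj 0.171 y-proj -0.6241
lipbottom [ 0.4585 -0.0145  0.1305] unit-origin x-proj 0.1708 y-proj -0.4498
lipbottom [ 0.6272 -0.06    0.1305] unit-origin x-proj 0.1649 y-proj -0.6244
bar/glass [0.4667 0.0135 0.1393] unit-origin x-proj 0.193 y-proj -0.4513
bar/glass [ 0.6349 -0.0292  0.1393] unit-origin x-proj 0.1897 y-proj -0.6249
blue front edge [ 0.4423 -0.011   0.0927] unit-origin x-proj 0.1805 y-proj -0.4332
blue front edge [ 0.6406 -0.0612  0.0927] unit-origin x-proj 0.1768 y-proj -0.6377
toplip [ 0.6043 -0.0465  0.135 ] unit-origin x-proj 0.1749 y-proj -0.599
topledge [ 0.611  -0.0644  0.1109] unit-origin x-proj 0.1754 y-proj -0.6096
toplip [ 0.5644 -0.037   0.135 ] unit-origin x-proj 0.1752 y-proj -0.558
topledge [ 0.5702 -0.0552  0.1109] unit-origin x-proj 0.175 y-proj -0.5678
toplip [ 0.5121 -0.0246  0.135 ] unit-origin x-proj 0.1753 y-proj -0.5043
topledge [ 0.5169 -0.0425  0.1109] unit-origin x-proj 0.1753 y-proj -0.513
toplip [ 0.4864 -0.0188  0.135 ] unit-origin x-proj 0.1751 y-proj -0.4779
topledge [ 0.4906 -0.0362  0.1109] unit-origin x-proj 0.1755 y-proj -0.486
toplip ends [ 0.6295 -0.0535  0.135 ] unit-origin x-proj 0.1739 y-proj -0.6252
toplip ends [ 0.4544 -0.0103  0.135 ] unit-origin x-proj 0.1761 y-proj -0.4448
topledge ends [ 0.6258 -0.0682  0.1109] unit-origin x-proj 0.1751 y-proj -0.6249
topledge ends [ 0.4546 -0.0245  0.1109] unit-origin x-proj 0.1786 y-proj -0.4482
tape/tray/tops
```

```bash
cat >> h.py <<'E'
yaw=np.radians(76.85); X=np.array([np.cos(yaw),np.sin(yaw),0]);Y=np.array([-X[1],X[0],0]);Z=np.array([0,0,1.])
O=.1750*X-.5355*Y
U=X*.9063+Z*.4226; N=-X*.4226+Z*.9063
def unit(u,v,n): return O+Z*.135+u*U+v*Y+n*N
def pose():
    s=env.read_state(); return s,np.array(s["position"]),R.from_rotvec(s["orientation"]).as_matrix()
def go(p,T=None):
    s,q,M=pose(); print("t",round(s["t"],2),"pos",q.round(4),"shift cm",(M.T@(np.array(p)-q)*100).round(2))
    if T is not None: print("turn deg",np.degrees(R.from_matrix(M.T@T).as_rotvec()).round(1))
def down(az):
    a=np.radians(az); x=np.array([np.cos(a),np.sin(a),0]); z=-Z; return np.c_[x,np.cross(z,x),z]
E
python3 - <<'E'
from h import *
go([.30,0,.27],down(169.6)); print("O",O)
E
```

```text
t 0.1 pos [ 0.137  -0.4803  0.2385] shift cm [ 28.85 -41.72  -3.07]
turn deg [-0.000e+00 -1.000e-01 -1.537e+02]
O [0.56127072 0.04858424 0.        ]
```

Emit:
jog_arm --series '[{"dx": 2.2,"dy": -3.2,"dz": -0.2,"fingers": 5},{"dx": 2.2,"dy": -3.2,"dz": -0.2},{"dx": 2.2,"dy": -3.2,"dz": -0.2},{"dx": 2.2,"dy": -3.2,"dz": -0.2},{"dx": 2.2,"dy": -3.2,"dz": -0.2},{"dx": 2.2,"dy": -3.2,"dz": -0.2},{"dx": 2.2,"dy": -3.2,"dz": -0.2},{"dx": 2.2,"dy": -3.2,"dz": -0.2},{"dx": 2.2,"dy": -3.2,"dz": -0.2},{"dx": 2.2,"dy": -3.2,"dz": -0.2},{"dx": 2.2,"dy": -3.2,"dz": -0.2},{"dx": 2.2,"dy": -3.2,"dz": -0.2},{"dx": 2.2,"dy": -3.2,"dz": -0.2}]'

```text
validation failed for argument at $.se...
```

Emit:
jog_arm --series '[{"az": -7},{"az": -7},{"az": -7},{"az": -7},{"az": -7},{"az": -7},{"az": -7},{"az": -7},{"az": -7},{"az": -7},{"az": -7},{"az": -7},{"az": -7},{"az": -7},{"az": -7},{"az": -7},{"az": -7},{"az": -7},{"az": -7},{"az": -7}]'

```text
validation failed for argument at $.se...
```

Run:
```python
from h import *
T=down(169.6); tg=np.array([.4387,.3679,0])-.015*np.array([.983,-.181,0])
go(tg+.09*Z,T); s,q,M=pose(); print(np.degrees(s["joints"]).round(0),s["finger_gap"]); print("after turn:",(T.T@(tg+.09*Z-q)*100).round(2))
```

```text
t 0.1 pos [ 0.137  -0.4803  0.2385] shift cm [ 50.93 -73.93  14.99]
turn deg [-0.000e+00 -1.000e-01 -1.537e+02]
[-74.  14.   0.  77.   0.  90.] 0.08551795397212035
after turn: [-12.87  88.87  14.85]
```

Emit:
jog_arm --series '[{"ax": 0,"ay": 0,"az": 0,"dx": 2.2,"dy": -3.2,"dz": -0.2,"fingers": 5},{"ax": 0,"ay": 0,"az": 0,"dx": 2.2,"dy": -3.2,"dz": -0.2,"fingers": 5},{"ax": 0,"ay": 0,"az": 0,"dx": 2.2,"dy": -3.2,"dz": -0.2,"fingers": 5},{"ax": 0,"ay": 0,"az": 0,"dx": 2.2,"dy": -3.2,"dz": -0.2,"fingers": 5},{"ax": 0,"ay": 0,"az": 0,"dx": 2.2,"dy": -3.2,"dz": -0.2,"fingers": 5},{"ax": 0,"ay": 0,"az": 0,"dx": 2.2,"dy": -3.2,"dz": -0.2,"fingers": 5},{"ax": 0,"ay": 0,"az": 0,"dx": 2.2,"dy": -3.2,"dz": -0.2,"fingers": 5},{"ax": 0,"ay": 0,"az": 0,"dx": 2.2,"dy": -3.2,"dz": -0.2,"fingers": 5},{"ax": 0,"ay": 0,"az": 0,"dx": 2.2,"dy": -3.2,"dz": -0.2,"fingers": 5},{"ax": 0,"ay": 0,"az": 0,"dx": 2.2,"dy": -3.2,"dz": -0.2,"fingers": 5},{"ax": 0,"ay": 0,"az": 0,"dx": 2.2,"dy": -3.2,"dz": -0.2,"fingers": 5},{"ax": 0,"ay": 0,"az": 0,"dx": 2.2,"dy": -3.2,"dz": -0.2,"fingers": 5},{"ax": 0,"ay": 0,"az": 0,"dx": 2.2,"dy": -3.2,"dz": -0.2,"fingers": 5}]'

```text
t: 1.18
position: [0.2978, -0.0004, 0.2654]
orientation: [3.111, 0.435, 0.001]
ft_force: [2.7, -1.2, 0.4]
finger_gap: 0.0502
grip_force: 0.0
```

Emit:
jog_arm --series '[{"ax": 0,"ay": 0,"az": -7,"dx": 0,"dy": 0,"dz": 0,"fingers": 5},{"ax": 0,"ay": 0,"az": -7,"dx": 0,"dy": 0,"dz": 0,"fingers": 5},{"ax": 0,"ay": 0,"az": -7,"dx": 0,"dy": 0,"dz": 0,"fingers": 5},{"ax": 0,"ay": 0,"az": -7,"dx": 0,"dy": 0,"dz": 0,"fingers": 5},{"ax": 0,"ay": 0,"az": -7,"dx": 0,"dy": 0,"dz": 0,"fingers": 5},{"ax": 0,"ay": 0,"az": -7,"dx": 0,"dy": 0,"dz": 0,"fingers": 5},{"ax": 0,"ay": 0,"az": -7,"dx": 0,"dy": 0,"dz": 0,"fingers": 5},{"ax": 0,"ay": 0,"az": -7,"dx": 0,"dy": 0,"dz": 0,"fingers": 5},{"ax": 0,"ay": 0,"az": -7,"dx": 0,"dy": 0,"dz": 0,"fingers": 5},{"ax": 0,"ay": 0,"az": -7,"dx": 0,"dy": 0,"dz": 0,"fingers": 5},{"ax": 0,"ay": 0,"az": -7,"dx": 0,"dy": 0,"dz": 0,"fingers": 5},{"ax": 0,"ay": 0,"az": -7,"dx": 0,"dy": 0,"dz": 0,"fingers": 5},{"ax": 0,"ay": 0,"az": -7,"dx": 0,"dy": 0,"dz": 0,"fingers": 5},{"ax": 0,"ay": 0,"az": -7,"dx": 0,"dy": 0,"dz": 0,"fingers": 5},{"ax": 0,"ay": 0,"az": -7,"dx": 0,"dy": 0,"dz": 0,"fingers": 5},{"ax": 0,"ay": 0,"az": -7,"dx": 0,"dy": 0,"dz": 0,"fingers": 5},{"ax": 0,"ay": 0,"az": -7,"dx": 0,"dy": 0,"dz": 0,"fingers": 5},{"ax": 0,"ay": 0,"az": -7,"dx": 0,"dy": 0,"dz": 0,"fingers": 5},{"ax": 0,"ay": 0,"az": -7,"dx": 0,"dy": 0,"dz": 0,"fingers": 5},{"ax": 0,"ay": 0,"az": -7,"dx": 0,"dy": 0,"dz": 0,"fingers": 5}]'

```text
t: 2.85
position: [0.2977, -0.0023, 0.265]
orientation: [-0.646, -3.074, 0.0]
ft_force: [0.3, -0.1, -0.9]
finger_gap: 0.0498
grip_force: 0.0
```

Run:
```python
from h import *
T=down(169.6); tg=np.array([.4387,.3679,0])-.015*np.array([.983,-.181,0])
go(tg+.09*Z,T); s,q,M=pose(); print(np.degrees(s["joints"]).round(0),s["finger_gap"]); print("after turn:",(T.T@(tg+.09*Z-q)*100).round(2))
```

```text
t 2.85 pos [ 0.2977 -0.0023  0.265 ] shift cm [ 3.44 39.23 17.49]
turn deg [ -0.   -0.  -13.3]
[ -0. -10. -21.  79.   0.  23.] 0.049765794273954674
after turn: [-5.69 38.96 17.5 ]
```

Emit:
jog_arm --series '[{"ax": 0,"ay": 0,"az": -6.65,"dx": 0,"dy": 0,"dz": 0,"fingers": 5},{"ax": 0,"ay": 0,"az": -6.65,"dx": 0,"dy": 0,"dz": 0,"fingers": 5},{"ax": 0,"ay": 0,"az": 0,"dx": -0.47,"dy": 3.25,"dz": 1.46,"fingers": 5},{"ax": 0,"ay": 0,"az": 0,"dx": -0.47,"dy": 3.25,"dz": 1.46,"fingers": 5},{"ax": 0,"ay": 0,"az": 0,"dx": -0.47,"dy": 3.25,"dz": 1.46,"fingers": 5},{"ax": 0,"ay": 0,"az": 0,"dx": -0.47,"dy": 3.25,"dz": 1.46,"fingers": 5},{"ax": 0,"ay": 0,"az": 0,"dx": -0.47,"dy": 3.25,"dz": 1.46,"fingers": 5},{"ax": 0,"ay": 0,"az": 0,"dx": -0.47,"dy": 3.25,"dz": 1.46,"fingers": 5},{"ax": 0,"ay": 0,"az": 0,"dx": -0.47,"dy": 3.25,"dz": 1.46,"fingers": 5},{"ax": 0,"ay": 0,"az": 0,"dx": -0.47,"dy": 3.25,"dz": 1.46,"fingers": 5},{"ax": 0,"ay": 0,"az": 0,"dx": -0.47,"dy": 3.25,"dz": 1.46,"fingers": 5},{"ax": 0,"ay": 0,"az": 0,"dx": -0.47,"dy": 3.25,"dz": 1.46,"fingers": 5},{"ax": 0,"ay": 0,"az": 0,"dx": -0.47,"dy": 3.25,"dz": 1.46,"fingers": 5},{"ax": 0,"ay": 0,"az": 0,"dx": -0.47,"dy": 3.25,"dz": 1.46,"fingers": 5},{"ax": 0,"ay": 0,"az": 0,"dx": 0,"dy": 0,"dz": 0,"fingers": 5},{"ax": 0,"ay": 0,"az": 0,"dx": 0,"dy": 0,"dz": 0,"fingers": 5}]'

```text
t: 4.18
position: [0.4254, 0.3706, 0.0874]
orientation: [-0.292, -3.125, 0.006]
ft_force: [-0.0, -0.0, 0.1]
finger_gap: 0.05
grip_force: 0.0
```

Run:
```python
from h import *
T=down(169.6); tg=np.array([.4387,.3679,0])-.015*np.array([.983,-.181,0])
go(tg+.013*Z,T); s,q,M=pose(); print(np.degrees(s["joints"]).round(0),s["finger_gap"])
```

```text
t 4.18 pos [0.4254 0.3706 0.0874] shift cm [ 0.12 -0.    7.44]
turn deg [-0.2 -0.2 -0.3]
[41. 27. -4. 59. -0. 52.] 0.05002021891252915
```

Emit:
jog_arm --series '[{"ax": 0,"ay": 0,"az": 0,"dx": 0,"dy": 0,"dz": 2.4,"fingers": 5},{"ax": 0,"ay": 0,"az": 0,"dx": 0,"dy": 0,"dz": 2.4,"fingers": 5},{"ax": 0,"ay": 0,"az": 0,"dx": 0,"dy": 0,"dz": 1.6,"fingers": 5},{"ax": 0,"ay": 0,"az": 0,"dx": 0,"dy": 0,"dz": 0.8,"fingers": 5},{"ax": 0,"ay": 0,"az": 0,"dx": 0,"dy": 0,"dz": 0,"fingers": 5},{"ax": 0,"ay": 0,"az": 0,"dx": 0,"dy": 0,"dz": 0,"fingers": 5}]'

```text
t: 4.68
position: [0.4266, 0.3697, 0.0189]
orientation: [0.296, 3.127, 0.0]
ft_force: [0.4, -0.2, 0.2]
finger_gap: 0.0498
grip_force: 0.0
```

Emit:
jog_arm --series '[{"ax": 0,"ay": 0,"az": 0,"dx": 0,"dy": 0,"dz": 0,"fingers": 1},{"ax": 0,"ay": 0,"az": 0,"dx": 0,"dy": 0,"dz": 0,"fingers": 1},{"ax": 0,"ay": 0,"az": 0,"dx": 0,"dy": 0,"dz": 0,"fingers": 1},{"ax": 0,"ay": 0,"az": 0,"dx": 0,"dy": 0,"dz": 0,"fingers": 1},{"ax": 0,"ay": 0,"az": 0,"dx": 0,"dy": 0,"dz": 0,"fingers": 1},{"ax": 0,"ay": 0,"az": 0,"dx": 0,"dy": 0,"dz": 0,"fingers": 1},{"ax": 0,"ay": 0,"az": 0,"dx": 0,"dy": 0,"dz": 0,"fingers": 1},{"ax": 0,"ay": 0,"az": 0,"dx": 0,"dy": 0,"dz": 0,"fingers": 1}]' --grip_force 90

```text
t: 5.35
position: [0.4276, 0.3712, 0.0202]
orientation: [0.295, 3.125, 0.004]
ft_force: [-0.5, -0.2, 5.8]
finger_gap: 0.0198
grip_force: 89.9
```

Emit:
jog_arm --series '[{"ax": 0,"ay": 0,"az": 0,"dx": 0,"dy": 0,"dz": -1,"fingers": 1},{"ax": 0,"ay": 0,"az": 0,"dx": 0,"dy": 0,"dz": -3,"fingers": 1},{"ax": 0,"ay": 0,"az": 0,"dx": 0,"dy": 0,"dz": -4,"fingers": 1},{"ax": 0,"ay": 0,"az": 0,"dx": 0,"dy": 0,"dz": -4,"fingers": 1},{"ax": 0,"ay": 0,"az": 0,"dx": 0,"dy": 0,"dz": -4,"fingers": 1},{"ax": 0,"ay": 0,"az": 0,"dx": 0,"dy": 0,"dz": -4,"fingers": 1},{"ax": 0,"ay": 0,"az": 0,"dx": 0,"dy": 0,"dz": -4,"fingers": 1},{"ax": 0,"ay": 0,"az": 0,"dx": 0,"dy": 0,"dz": -3,"fingers": 1},{"ax": 0,"ay": 0,"az": 0,"dx": 0,"dy": 0,"dz": -1,"fingers": 1},{"ax": 0,"ay": 0,"az": 0,"dx": 0,"dy": 0,"dz": 0,"fingers": 1},{"ax": 0,"ay": 0,"az": 0,"dx": 0,"dy": 0,"dz": 0,"fingers": 1}]'

```text
t: 6.27
position: [0.4264, 0.3702, 0.2989]
orientation: [0.295, 3.127, 0.002]
ft_force: [0.1, -0.1, -2.4]
finger_gap: 0.0195
grip_force: 89.0
```

Run:
```python
from h import *
im,d=env.grab_frame("side"); cv2.imwrite("pics/s1.png",im); im,d=env.grab_frame("top"); cv2.imwrite("pics/t1.png",im)
s=cv2.imread("pics/s1.png")
cv2.imwrite("pics/j1.png",np.hstack([cv2.resize(s[60:230,130:330],None,fx=2,fy=2),cv2.resize(im[80:250,100:300],None,fx=2,fy=2)]))
go(unit(-.25,0,.1),np.c_[-U,Y,-N]); go(unit(-.25,0,.1)+.1*Z,down(256.85))
print(np.degrees(env.read_state()["joints"]).round(0))
```

```text
t 6.37 pos [0.4257 0.3696 0.2965] shift cm [-18.25 -55.81  17.75]
turn deg [-19.1 -20.1 -86.1]
t 6.37 pos [0.4257 0.3696 0.2965] shift cm [-18.23 -55.84   7.75]
turn deg [ -0.   -0.2 -87.6]
[41. 21. 18. 88.  0. 52.]
```

View pics/j1.png

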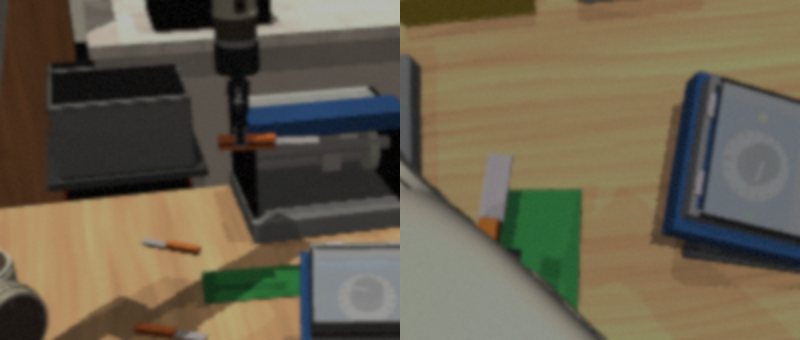

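Emit:
jog_arm --series '[{"ax": 0,"ay": 0,"az": 0,"dx": -0.6,"dy": -1.8,"dz": 0,"fingers": 1},{"ax": 0,"ay": 0,"az": 0,"dx": -1.2,"dy": -3.7,"dz": 0,"fingers": 1},{"ax": 0,"ay": 0,"az": 0,"dx": -1.2,"dy": -3.7,"dz": 0,"fingers": 1},{"ax": 0,"ay": 0,"az": 0,"dx": -1.2,"dy": -3.7,"dz": 0,"fingers": 1},{"ax": 0,"ay": 0,"az": 0,"dx": -1.2,"dy": -3.7,"dz": 0,"fingers": 1},{"ax": 0,"ay": 0,"az": 0,"dx": -1.2,"dy": -3.7,"dz": 0,"fingers": 1},{"ax": 0,"ay": 0,"az": 0,"dx": -1.2,"dy": -3.7,"dz": 0,"fingers": 1},{"ax": 0,"ay": 0,"az": 0,"dx": -1.2,"dy": -3.7,"dz": 0,"fingers": 1},{"ax": 0,"ay": 0,"az": 0,"dx": -1.2,"dy": -3.7,"dz": 0,"fingers": 1},{"ax": 0,"ay": 0,"az": 0,"dx": -1.2,"dy": -3.7,"dz": 0,"fingers": 1},{"ax": 0,"ay": 0,"az": 0,"dx": -1.2,"dy": -3.7,"dz": 0,"fingers": 1},{"ax": 0,"ay": 0,"az": 0,"dx": -1.2,"dy": -3.7,"dz": 0,"fingers": 1},{"ax": 0,"ay": 0,"az": 0,"dx": -1.2,"dy": -3.7,"dz": 0,"fingers": 1},{"ax": 0,"ay": 0,"az": 0,"dx": -1.2,"dy": -3.7,"dz": 0,"fingers": 1},{"ax": 0,"ay": 0,"az": 0,"dx": -1.2,"dy": -3.7,"dz": 0,"fingers": 1},{"ax": 0,"ay": 0,"az": 0,"dx": -1.2,"dy": -3.7,"dz": 0,"fingers": 1}]'

```text
t: 7.7
position: [0.5008, -0.229, 0.2959]
orientation: [-0.295, -3.124, -0.002]
ft_force: [0.4, 0.1, -1.7]
finger_gap: 0.0196
grip_force: 89.0
```

Emit:
jog_arm --series '[{"ax": 0,"ay": 0,"az": -6.75,"dx": 0,"dy": 0,"dz": 0,"fingers": 1},{"ax": 0,"ay": 0,"az": -6.75,"dx": 0,"dy": 0,"dz": 0,"fingers": 1},{"ax": 0,"ay": 0,"az": -6.75,"dx": 0,"dy": 0,"dz": 0,"fingers": 1},{"ax": 0,"ay": 0,"az": -6.75,"dx": 0,"dy": 0,"dz": 0,"fingers": 1},{"ax": 0,"ay": 0,"az": -6.75,"dx": 0,"dy": 0,"dz": 0,"fingers": 1},{"ax": 0,"ay": 0,"az": -6.75,"dx": 0,"dy": 0,"dz": 0,"fingers": 1},{"ax": 0,"ay": 0,"az": -6.75,"dx": 0,"dy": 0,"dz": 0,"fingers": 1},{"ax": 0,"ay": 0,"az": -6.75,"dx": 0,"dy": 0,"dz": 0,"fingers": 1},{"ax": 0,"ay": 0,"az": -6.75,"dx": 0,"dy": 0,"dz": 0,"fingers": 1},{"ax": 0,"ay": 0,"az": -6.75,"dx": 0,"dy": 0,"dz": 0,"fingers": 1},{"ax": 0,"ay": 0,"az": -6.75,"dx": 0,"dy": 0,"dz": 0,"fingers": 1},{"ax": 0,"ay": 0,"az": -6.75,"dx": 0,"dy": 0,"dz": 0,"fingers": 1},{"ax": 0,"ay": 0,"az": -6.75,"dx": 0,"dy": 0,"dz": 0,"fingers": 1},{"ax": 0,"ay": -6.25,"az": 0,"dx": 0,"dy": 0,"dz": 0,"fingers": 1},{"ax": 0,"ay": -6.25,"az": 0,"dx": 0,"dy": 0,"dz": 0,"fingers": 1},{"ax": 0,"ay": -6.25,"az": 0,"dx": 0,"dy": 0,"dz": 0,"fingers": 1},{"ax": 0,"ay": -6.25,"az": 0,"dx": 0,"dy": 0,"dz": 0,"fingers": 1},{"ax": 0,"ay": 0,"az": 0,"dx": 0,"dy": 0,"dz": 0,"fingers": 1},{"ax": 0,"ay": 0,"az": 0,"dx": 0,"dy": 0,"dz": 0,"fingers": 1}]'

```text
t: 9.28
position: [0.5008, -0.2285, 0.295]
orientation: [-1.724, 2.177, 0.389]
ft_force: [0.4, -0.4, -1.3]
finger_gap: 0.0194
grip_force: 89.1
```

Run:
```python
from h import *
# TCP so that tip (tool -0.140,0,+.005) is at u=-.12,n=.075
T=np.c_[-U,Y,-N]
tcp=unit(-.12,0,.065)-T@np.array([-.140,0,.005])
go(tcp,T); print(np.degrees(env.read_state()["joints"]).round(0))
```

```text
t 9.28 pos [ 0.5008 -0.2285  0.295 ] shift cm [ 7.07  0.3  19.48]
turn deg [ 0.3  0.  -0.2]
[ -36.   26.   22.   97.   23. -115.]
```

Emit:
jog_arm --series '[{"ax": 0,"ay": 0,"az": 0,"dx": 1.2,"dy": 0.05,"dz": 3.2,"fingers": 1},{"ax": 0,"ay": 0,"az": 0,"dx": 1.2,"dy": 0.05,"dz": 3.2,"fingers": 1},{"ax": 0,"ay": 0,"az": 0,"dx": 1.2,"dy": 0.05,"dz": 3.2,"fingers": 1},{"ax": 0,"ay": 0,"az": 0,"dx": 1.2,"dy": 0.05,"dz": 3.2,"fingers": 1},{"ax": 0,"ay": 0,"az": 0,"dx": 1.2,"dy": 0.05,"dz": 3.2,"fingers": 1},{"ax": 0,"ay": 0,"az": 0,"dx": 1.1,"dy": 0.05,"dz": 3.2,"fingers": 1},{"ax": 0,"ay": 0,"az": 0,"dx": 0,"dy": 0,"dz": 0,"fingers": 1},{"ax": 0,"ay": 0,"az": 0,"dx": 0,"dy": 0,"dz": 0,"fingers": 1},{"ax": 0,"ay": 0,"az": 0,"dx": 0,"dy": 0,"dz": 0,"fingers": 1}]'

```text
t: 10.03
position: [0.504, -0.2103, 0.096]
orientation: [-1.729, 2.171, 0.379]
ft_force: [0.7, -1.1, -0.0]
finger_gap: 0.0198
grip_force: 89.0
```

Run:
```python
from h import *
im,d=env.grab_frame("side"); cv2.imwrite("pics/s2.png",im); it,dt=env.grab_frame("top"); cv2.imwrite("pics/t2.png",it);np.save("pics/t2.npy",dt);np.save("pics/s2.npy",d)
T=np.c_[-U,Y,-N]
go(unit(-.12,0,.065)-T@np.array([-.140,0,.005]),T)
s,q,M=pose()
K,k1,Rm,t=cam("side")
tip=q+M@np.array([-.14,0,.005])
for n in("side","top"):
    K,k1,Rm,t=cam(n); print(n,cv2.projectPoints(np.array([tip,q]),cv2.Rodrigues(Rm)[0],t,K,np.array([k1,0,0,0,0.]))[0].reshape(-1,2).round(1).tolist())
cv2.imwrite("pics/j2.png",np.hstack([cv2.resize(im[180:310,240:370],(390,390),interpolation=cv2.INTER_CUBIC),cv2.resize(it[110:240,250:380],(390,390),interpolation=cv2.INTER_CUBIC)]))
```

```text
t 10.13 pos [ 0.5046 -0.2113  0.0969] shift cm [0.28 0.4  0.78]
turn deg [-0.2 -0.1  0.3]
side [[317.5, 232.1], [320.8, 276.5]]
top [[334.2, 168.1], [380.5, 180.1]]
```

View pics/j2.png

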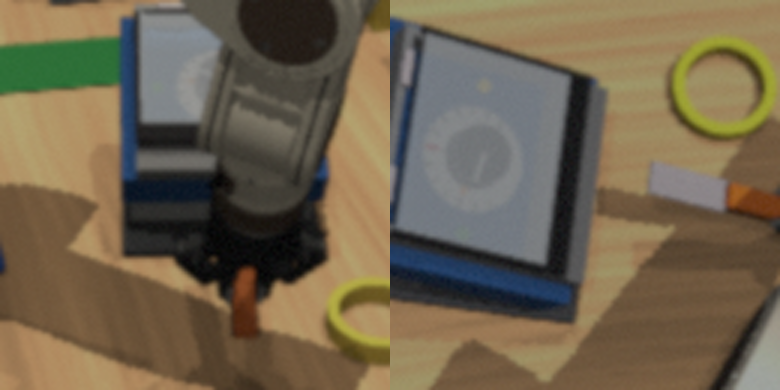

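```bash
cat >> h.py <<'E'
def blade_meas(it,dt,box):
    x0,y0,x1,y1=box; hsv=cv2.cvtColor(it,cv2.COLOR_BGR2HSV)
    m=np.zeros(dt.shape,np.uint8); m[y0:y1,x0:x1]=cv2.inRange(hsv,(0,0,110),(180,65,255))[y0:y1,x0:x1]
    cs=cv2.findContours(m,0,1)[0]; c=max(cs,key=cv2.contourArea); b=cv2.boxPoints(cv2.minAreaRect(c))
    print("steel px",b.round(1).tolist())
    mm=np.zeros_like(m); cv2.drawContours(mm,[c],-1,255,-1); mm=cv2.erode(mm,np.ones((3,3)))
    P=cloud("top",dt)[(mm>0)]; cen=np.median(P,0); P=P[np.linalg.norm(P-cen,axis=1)<.06]; cen=P.mean(0)
    nn=np.linalg.svd(P-cen)[2][2]; nn*=np.sign(nn[2])
    o,r,_=rays("top",b); W=o+r*(((cen-o)@nn)/(r@nn))[:,None]
    return b,W,cen,nn
E
python3 - <<'E'
from h import *
it=cv2.imread("pics/t2.png");dt=np.load("pics/t2.npy")
b,W,cen,nn=blade_meas(it,dt,(328,155,366,190))
q0=unit(0,0,0);A=np.c_[U,Y,N]
s,q,M=pose()
print("steel corners uvn mm",((W-q0)@A*1000).round(1).tolist()); print("cen",((cen-q0)@A*1000).round(1),"nrm in uvn",(nn@A).round(3))
print("TCP uvn",((q-q0)@A*1000).round(1)); print("cen tool",((cen-q)@M*1000).round(1),"corners tool",((W-q)@M*1000).round(1).tolist(),"nn tool",(nn@M).round(3))
E
```

```text
steel px [[334.3999938964844, 174.0], [336.8999938964844, 163.10000610351562], [363.0, 168.89999389648438], [360.6000061035156, 179.8000030517578]]
steel corners uvn mm [[-118.0, 12.7, 75.9], [-121.8, -17.3, 75.0], [-201.8, -22.0, 74.2], [-197.3, 8.9, 75.1]]
cen [-158.4   -3.9   75.1] nrm in uvn [-0.009 -0.028  1.   ]
TCP uvn [-257.2   -4.    77.8]
cen tool [-98.8  -0.3   2.6] corners tool [[-139.3, 16.1, 1.6], [-135.3, -13.9, 2.6], [-55.3, -18.2, 3.6], [-60.0, 12.7, 2.6]] nn tool [ 0.011 -0.032 -0.999]
```

Emit:
jog_arm --series '[{"ax": 0,"ay": 0,"az": 0,"dx": 0,"dy": 0.05,"dz": 1.6,"fingers": 1},{"ax": 0,"ay": 0,"az": 0,"dx": 0,"dy": 0.05,"dz": 1.6,"fingers": 1},{"ax": 0,"ay": 0,"az": 0,"dx": 0,"dy": 0.05,"dz": 1.1,"fingers": 1},{"ax": 0,"ay": 0,"az": 0,"dx": 0,"dy": 0.05,"dz": 0.5,"fingers": 1},{"ax": 0,"ay": 0,"az": 0,"dx": 0,"dy": 0,"dz": 0,"fingers": 1},{"ax": 0,"ay": 0,"az": 0,"dx": 0,"dy": 0,"dz": 0,"fingers": 1},{"ax": 0,"ay": 0,"az": 0,"dx": 0,"dy": 0,"dz": 0,"fingers": 1},{"ax": 0,"ay": 0,"az": 0,"dx": 0,"dy": 0,"dz": 0,"fingers": 1}]'

```text
t: 10.8
position: [0.5062, -0.1911, 0.0517]
orientation: [-1.727, 2.172, 0.379]
ft_force: [-0.3, -1.0, -1.8]
finger_gap: 0.0195
grip_force: 89.0
```

```bash
cat >> h.py <<'E'
def uvn():
    s,q,M=pose(); A=np.c_[U,Y,N]; q0=unit(0,0,0)
    tip=q+M@np.array([-.137,.001,.004])
    print("t",round(s["t"],2),"TCP uvn",((q-q0)@A*1000).round(1),"tip",((tip-q0)@A*1000).round(1),"F uvn",(s["ft_force"]@A).round(1),"rot",np.degrees(R.from_matrix(np.c_[-U,Y,-N].T@M).as_rotvec()).round(1))
E
python3 - <<'E'
from h import *
it,dt=env.grab_frame("top"); uvn()
b,W,cen,nn=blade_meas(it,dt,(325,155,366,190)); q0=unit(0,0,0);A=np.c_[U,Y,N]
print("steel corners uvn mm",((W-q0)@A*1000).round(1).tolist()); print("cen",((cen-q0)@A*1000).round(1),"nrm",(nn@A).round(3))
E
```

```text
t 10.85 TCP uvn [-258.1   -0.8   28.2] tip [-121.1    0.5   24.1] F uvn [-0.3 -0.2 -0.7] rot [ 0.1  0.  -0.1]
steel px [[324.79998779296875, 178.3000030517578], [327.29998779296875, 167.8000030517578], [352.8999938964844, 173.89999389648438], [350.5, 184.3000030517578]]
steel corners uvn mm [[-117.9, 14.9, 28.0], [-122.3, -15.0, 26.4], [-203.3, -18.6, 24.5], [-198.1, 12.2, 26.2]]
cen [-159.6   -1.7   26.3] nrm [-0.021 -0.052  0.998]
```

Emit:
jog_arm --series '[{"ax": 0,"ay": 0,"az": 0,"dx": -1,"dy": 0,"dz": 0,"fingers": 1},{"ax": 0,"ay": 0,"az": 0,"dx": -1,"dy": 0,"dz": 0,"fingers": 1},{"ax": 0,"ay": 0,"az": 0,"dx": -1,"dy": 0,"dz": 0,"fingers": 1},{"ax": 0,"ay": 0,"az": 0,"dx": -1,"dy": 0,"dz": 0,"fingers": 1},{"ax": 0,"ay": 0,"az": 0,"dx": -1,"dy": 0,"dz": 0,"fingers": 1},{"ax": 0,"ay": 0,"az": 0,"dx": -0.8,"dy": 0,"dz": 0,"fingers": 1},{"ax": 0,"ay": 0,"az": 0,"dx": 0,"dy": 0,"dz": 0,"fingers": 1},{"ax": 0,"ay": 0,"az": 0,"dx": 0,"dy": 0,"dz": 0,"fingers": 1},{"ax": 0,"ay": 0,"az": 0,"dx": 0,"dy": 0,"dz": 0,"fingers": 1}]'

```text
t: 11.6
position: [0.5173, -0.139, 0.075]
orientation: [-1.727, 2.172, 0.383]
ft_force: [0.2, -0.2, -1.4]
finger_gap: 0.0197
grip_force: 89.0
```

Run:
```python
from h import *
uvn()
```

```text
t 11.6 TCP uvn [-199.9    0.2   27.1] tip [-63.    1.5  23. ] F uvn [-0.7 -0.3 -1.2] rot [-0.1  0.  -0.1]
```

Emit:
jog_arm --series '[{"ax": 0,"ay": 0,"az": 0,"dx": 0,"dy": 0,"dz": -0.5,"fingers": 1},{"ax": 0,"ay": 0,"az": 0,"dx": 0,"dy": 0,"dz": -0.5,"fingers": 1},{"ax": 0,"ay": 0,"az": 0,"dx": 0,"dy": 0,"dz": -0.5,"fingers": 1},{"ax": 0,"ay": 0,"az": 0,"dx": 0,"dy": 0,"dz": -0.5,"fingers": 1},{"ax": 0,"ay": 0,"az": 0,"dx": -0.1,"dy": 0,"dz": -0.5,"fingers": 1},{"ax": 0,"ay": 0,"az": 0,"dx": -0.1,"dy": 0,"dz": -0.5,"fingers": 1},{"ax": 0,"ay": 0,"az": 0,"dx": -0.1,"dy": 0,"dz": -0.5,"fingers": 1},{"ax": 0,"ay": 0,"az": 0,"dx": -0.1,"dy": 0,"dz": -0.5,"fingers": 1},{"ax": 0,"ay": 0,"az": 0,"dx": 0,"dy": 0,"dz": 0,"fingers": 1},{"ax": 0,"ay": 0,"az": 0,"dx": 0,"dy": 0,"dz": 0,"fingers": 1},{"ax": 0,"ay": 0,"az": 0,"dx": 0,"dy": 0,"dz": 0,"fingers": 1}]'

```text
t: 12.52
position: [0.5145, -0.1517, 0.1133]
orientation: [-1.726, 2.171, 0.383]
ft_force: [-0.3, -0.8, -1.5]
finger_gap: 0.0196
grip_force: 89.0
```

Run:
```python
from h import *
it,dt=env.grab_frame("top"); cv2.imwrite("pics/t3.png",it); np.save("pics/t3.npy",dt); uvn()
P=cloud("top",dt); A=np.c_[U,Y,N]; W=(P-unit(0,0,0))@A
# cover plane: glass points near lip
m=(abs(W[...,1])<.08)&(W[...,0]>-.05)&(W[...,0]<.06)&(W[...,2]>.02)&(W[...,2]<.15)
q=W[m]; f=np.polyfit(q[:,0],q[:,2],1); r=q[:,2]-np.polyval(f,q[:,0]); q=q[abs(r)<.008]; print(np.polyfit(q[:,0],q[:,2],1),len(q),"theta",np.arctan(-np.polyfit(q[:,0],q[:,2],1)[0]))
```

```text
t 12.57 TCP uvn [-195.6    0.    67.2] tip [-58.6   1.3  63.3] F uvn [-0.6 -0.3 -0.8] rot [-0.  -0.  -0.1]
[-0.23175057  0.05595521] 2807 theta 0.2277303659406061
```

Emit:
jog_arm --series '[{"ax": 0,"ay": 0,"az": 0,"dx": -0.55,"dy": 0,"dz": -1.14,"fingers": 1},{"ax": 0,"ay": 0,"az": 0,"dx": -0.55,"dy": 0,"dz": -1.14,"fingers": 1},{"ax": 0,"ay": 0,"az": 0,"dx": -0.8,"dy": 0,"dz": -1.18,"fingers": 1},{"ax": 0,"ay": 0,"az": 0,"dx": -0.8,"dy": 0,"dz": -1.18,"fingers": 1},{"ax": 0,"ay": 0,"az": 0,"dx": -0.95,"dy": 0,"dz": -1.04,"fingers": 1},{"ax": 0,"ay": 0,"az": 0,"dx": -0.95,"dy": 0,"dz": -1.04,"fingers": 1},{"ax": 0,"ay": 0,"az": 0,"dx": -1.1,"dy": 0,"dz": -0.87,"fingers": 1},{"ax": 0,"ay": 0,"az": 0,"dx": -1.1,"dy": 0,"dz": -0.87,"fingers": 1},{"ax": 0,"ay": 0,"az": 0,"dx": 0,"dy": 0,"dz": 0,"fingers": 1},{"ax": 0,"ay": 0,"az": 0,"dx": 0,"dy": 0,"dz": 0,"fingers": 1},{"ax": 0,"ay": 0,"az": 0,"dx": 0,"dy": 0,"dz": 0,"fingers": 1}]'

```text
t: 13.48
position: [0.52, -0.1263, 0.2181]
orientation: [-1.727, 2.172, 0.384]
ft_force: [-0.3, -0.3, -1.4]
finger_gap: 0.0193
grip_force: 89.2
```

Run:
```python
from h import *
im,d=env.grab_frame("side"); it,dt=env.grab_frame("top"); uvn(); print(np.degrees(env.read_state()["joints"]).round(0))
cv2.imwrite("pics/j3.png",np.hstack([cv2.resize(im[90:310,220:420],(400,440),interpolation=cv2.INTER_CUBIC),cv2.resize(it[80:300,200:400],(400,440),interpolation=cv2.INTER_CUBIC)]))
```

```text
t 13.58 TCP uvn [-128.1    0.6  150.9] tip [  8.9   1.8 147. ] F uvn [-0.3 -0.4 -1.3] rot [-0.1 -0.  -0.1]
[ -27.   22.    5.   79.   24. -105.]
```

View pics/j3.png

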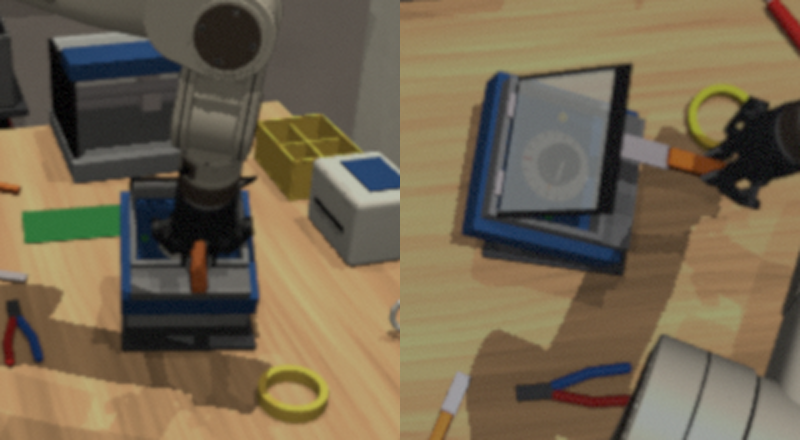

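Emit:
jog_arm --series '[{"ax": 0,"ay": 0,"az": 0,"dx": -1.25,"dy": 0,"dz": -0.65,"fingers": 1},{"ax": 0,"ay": 0,"az": 0,"dx": -1.25,"dy": 0,"dz": -0.65,"fingers": 1},{"ax": 0,"ay": 0,"az": 0,"dx": -1.35,"dy": 0,"dz": -0.4,"fingers": 1},{"ax": 0,"ay": 0,"az": 0,"dx": -1.35,"dy": 0,"dz": -0.4,"fingers": 1},{"ax": 0,"ay": 0,"az": 0,"dx": -1.4,"dy": 0,"dz": -0.1,"fingers": 1},{"ax": 0,"ay": 0,"az": 0,"dx": -1.4,"dy": 0,"dz": -0.1,"fingers": 1},{"ax": 0,"ay": 0,"az": 0,"dx": -1.4,"dy": 0,"dz": 0.18,"fingers": 1},{"ax": 0,"ay": 0,"az": 0,"dx": -1.4,"dy": 0,"dz": 0.18,"fingers": 1},{"ax": 0,"ay": 0,"az": 0,"dx": 0,"dy": 0,"dz": 0,"fingers": 1},{"ax": 0,"ay": 0,"az": 0,"dx": 0,"dy": 0,"dz": 0,"fingers": 1},{"ax": 0,"ay": 0,"az": 0,"dx": 0,"dy": 0,"dz": 0,"fingers": 1}]'

```text
t: 14.5
position: [0.5403, -0.0389, 0.2818]
orientation: [-1.728, 2.171, 0.383]
ft_force: [0.5, -0.2, -0.5]
finger_gap: 0.0198
grip_force: 89.2
```

```bash
cat >> h.py <<'E'
def cover_theta(it,dt):
    # dark lip bar / glass depth points above the hinge
    W=(cloud("top",dt)-unit(0,0,0))@np.c_[U,Y,N]
    m=(abs(W[...,1])<.085)&(W[...,0]>.05)&(W[...,0]<.17)&(W[...,2]>.09)&(W[...,2]<.2)&(dt>0)
    q=W[m]; print("pts",len(q)); th=np.arctan2(q[:,2]-.03,.085-q[:,0]); print("theta pct",np.percentile(th,[10,50,90]).round(2))
E
python3 - <<'E'
from h import *
it,dt=env.grab_frame("top"); cv2.imwrite("pics/t4.png",it); uvn(); cover_theta(it,dt)
E
```

```text
t 14.55 TCP uvn [-19.9   0.5 171. ] tip [117.1   1.7 167.1] F uvn [-0.3 -0.8 -1.6] rot [-0.1 -0.  -0.1]
pts 813
theta pct [1.43 1.83 1.87]
```

Emit:
jog_arm --series '[{"ax": 0,"ay": 0,"az": 0,"dx": 2,"dy": 0,"dz": 0,"fingers": 1},{"ax": 0,"ay": 0,"az": 0,"dx": 4,"dy": 0,"dz": 0,"fingers": 1},{"ax": 0,"ay": 0,"az": 0,"dx": 4,"dy": 0,"dz": 0,"fingers": 1},{"ax": 0,"ay": 0,"az": 0,"dx": 2,"dy": 0,"dz": -3,"fingers": 1},{"ax": 0,"ay": 6.25,"az": 0,"dx": 0,"dy": 0,"dz": -3,"fingers": 1},{"ax": 0,"ay": 6.25,"az": 0,"dx": 0,"dy": 0,"dz": -2,"fingers": 1},{"ax": 0,"ay": 6.25,"az": 0,"dx": 0,"dy": 0,"dz": 0,"fingers": 1},{"ax": 0,"ay": 6.25,"az": 0,"dx": 0,"dy": 0,"dz": 0,"fingers": 1},{"ax": 0,"ay": 0,"az": 0,"dx": 0,"dy": 0,"dz": 0,"fingers": 1}]'

```text
t: 15.3
position: [0.5096, -0.1743, 0.3055]
orientation: [-1.958, 2.456, -0.005]
ft_force: [-0.4, 0.7, -0.9]
finger_gap: 0.0193
grip_force: 89.1
```

Emit:
jog_arm --series '[{"ax": 0,"ay": 0,"az": 6.75,"dx": 0,"dy": 0,"dz": 0,"fingers": 1},{"ax": 0,"ay": 0,"az": 6.75,"dx": 0,"dy": 0,"dz": 0,"fingers": 1},{"ax": 0,"ay": 0,"az": 6.75,"dx": 0,"dy": 0,"dz": 0,"fingers": 1},{"ax": 0,"ay": 0,"az": 6.75,"dx": 0,"dy": 0,"dz": 0,"fingers": 1},{"ax": 0,"ay": 0,"az": 6.75,"dx": 0,"dy": 0,"dz": 0,"fingers": 1},{"ax": 0,"ay": 0,"az": 6.75,"dx": 0,"dy": 0,"dz": 0,"fingers": 1},{"ax": 0,"ay": 0,"az": 6.75,"dx": 0,"dy": 0,"dz": 0,"fingers": 1},{"ax": 0,"ay": 0,"az": 6.75,"dx": 0,"dy": 0,"dz": 0,"fingers": 1},{"ax": 0,"ay": 0,"az": 6.75,"dx": 0,"dy": 0,"dz": 0,"fingers": 1},{"ax": 0,"ay": 0,"az": 6.75,"dx": 0,"dy": 0,"dz": 0,"fingers": 1},{"ax": 0,"ay": 0,"az": 6.75,"dx": 0,"dy": 0,"dz": 0,"fingers": 1},{"ax": 0,"ay": 0,"az": 6.75,"dx": 0,"dy": 0,"dz": 0,"fingers": 1},{"ax": 0,"ay": 0,"az": 6.25,"dx": 0,"dy": 0,"dz": 0,"fingers": 1},{"ax": 0,"ay": 0,"az": 0,"dx": 0,"dy": 0,"dz": 0,"fingers": 1}]'

```text
t: 16.47
position: [0.5081, -0.1769, 0.3034]
orientation: [-0.286, -3.127, -0.003]
ft_force: [0.2, 0.2, -1.6]
finger_gap: 0.0195
grip_force: 89.2
```

Run:
```python
from h import *
it,dt=env.grab_frame("top"); cover_theta(it,dt); cv2.imwrite("pics/t5.png",it)
T=down(169.6)
go([.29,-.02,.31],T)
print("leg2",(T.T@(np.array([.4276,.3712,.10])-np.array([.29,-.02,.31]))*100).round(2)); print(np.degrees(env.read_state()["joints"]).round(0))
cv2.imwrite("pics/c5.png",cv2.resize(it[90:230,210:350],None,fx=4,fy=4,interpolation=cv2.INTER_CUBIC))
```

```text
pts 459
theta pct [1.83 1.85 1.88]
t 16.52 pos [ 0.5082 -0.1768  0.3035] shift cm [24.26 11.56 -0.59]
turn deg [ 0.1 -0.1  0.2]
leg2 [-6.47 40.96 21.  ]
[-19.  17.  15.  87.   0.  -9.]
```

View pics/c5.png

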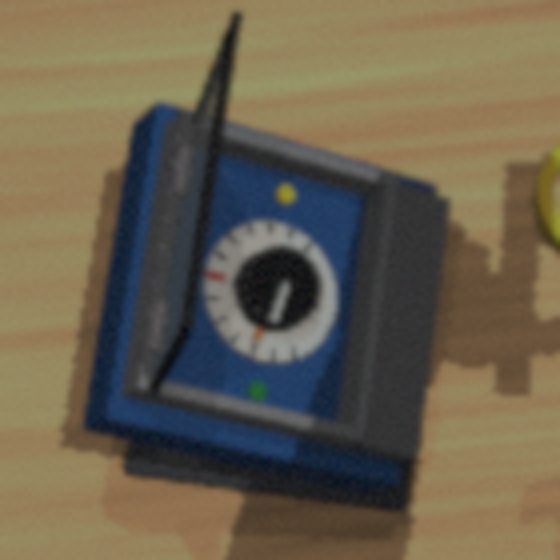

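Emit:
jog_arm --series '[{"ax": 0,"ay": 0,"az": 0,"dx": 3.47,"dy": 1.65,"dz": 0,"fingers": 1},{"ax": 0,"ay": 0,"az": 0,"dx": 3.47,"dy": 1.65,"dz": 0,"fingers": 1},{"ax": 0,"ay": 0,"az": 0,"dx": 3.47,"dy": 1.65,"dz": 0,"fingers": 1},{"ax": 0,"ay": 0,"az": 0,"dx": 3.47,"dy": 1.65,"dz": 0,"fingers": 1},{"ax": 0,"ay": 0,"az": 0,"dx": 3.47,"dy": 1.65,"dz": 0,"fingers": 1},{"ax": 0,"ay": 0,"az": 0,"dx": 3.47,"dy": 1.65,"dz": 0,"fingers": 1},{"ax": 0,"ay": 0,"az": 0,"dx": 3.47,"dy": 1.65,"dz": 0,"fingers": 1},{"ax": 0,"ay": 0,"az": 0,"dx": 0.6,"dy": 3.32,"dz": 0,"fingers": 1},{"ax": 0,"ay": 0,"az": 0,"dx": 0.6,"dy": 3.32,"dz": 0,"fingers": 1},{"ax": 0,"ay": 0,"az": 0,"dx": 0.6,"dy": 3.32,"dz": 0,"fingers": 1},{"ax": 0,"ay": 0,"az": 0,"dx": 0.6,"dy": 3.32,"dz": 0,"fingers": 1},{"ax": 0,"ay": 0,"az": 0,"dx": 0.6,"dy": 3.32,"dz": 0,"fingers": 1},{"ax": 0,"ay": 0,"az": 0,"dx": 0.6,"dy": 3.32,"dz": 0,"fingers": 1},{"ax": 0,"ay": 0,"az": 0,"dx": 0.6,"dy": 3.32,"dz": 0,"fingers": 1},{"ax": 0,"ay": 0,"az": 0,"dx": 0.6,"dy": 3.32,"dz": 0,"fingers": 1},{"ax": 0,"ay": 0,"az": 0,"dx": 0,"dy": 0,"dz": 0,"fingers": 1}]'

```text
t: 17.85
position: [0.2905, 0.2554, 0.3037]
orientation: [-0.268, -3.129, -0.005]
ft_force: [0.6, -0.3, -0.4]
finger_gap: 0.0197
grip_force: 89.2
```

Emit:
jog_arm --series '[{"ax": 0,"ay": 0,"az": 0,"dx": -1.4,"dy": 1.8,"dz": 2.6,"fingers": 1},{"ax": 0,"ay": 0,"az": 0,"dx": -1.4,"dy": 1.8,"dz": 2.6,"fingers": 1},{"ax": 0,"ay": 0,"az": 0,"dx": -1.4,"dy": 1.8,"dz": 2.6,"fingers": 1},{"ax": 0,"ay": 0,"az": 0,"dx": -1.4,"dy": 1.8,"dz": 2.6,"fingers": 1},{"ax": 0,"ay": 0,"az": 0,"dx": -1.4,"dy": 1.8,"dz": 2.6,"fingers": 1},{"ax": 0,"ay": 0,"az": 0,"dx": -1.4,"dy": 1.8,"dz": 2.6,"fingers": 1},{"ax": 0,"ay": 0,"az": 0,"dx": -1.4,"dy": 1.8,"dz": 2.6,"fingers": 1},{"ax": 0,"ay": 0,"az": 0,"dx": -1.4,"dy": 1.8,"dz": 2.6,"fingers": 1},{"ax": 0,"ay": 0,"az": 0,"dx": 0,"dy": 0,"dz": 0,"fingers": 1},{"ax": 0,"ay": 0,"az": 0,"dx": 0,"dy": 0,"dz": 0,"fingers": 1},{"ax": 0,"ay": 0,"az": 0,"dx": 0,"dy": 0,"dz": 0,"fingers": 1}]'

```text
t: 18.77
position: [0.4262, 0.3715, 0.0963]
orientation: [-0.281, -3.128, 0.001]
ft_force: [0.3, 0.3, -1.1]
finger_gap: 0.0197
grip_force: 89.2
```

Run:
```python
from h import *
go([.4276,.3712,.0205],down(169.6))
it=cv2.imread("pics/t5.png"); hsv=cv2.cvtColor(it,cv2.COLOR_BGR2HSV)
# dial: pixel positions from crop -> plane points
f=lambda a:(np.array(a,float)+.5)/4-.5+np.array([210,90])
A=np.c_[U,Y,N]
def onn(p,n):
    o,r,_=rays("top",p); p0=unit(0,0,n); W=o+r*(((p0-o)@N)/(r@N))[:,None]; return ((W-unit(0,0,0))@A*1000).round(1)
print("knob centre",onn(f([[277,290]]),.024),"orange",onn(f([[260,333]]),.024),onn(f([[260,333]]),.005),"red",onn(f([[213,277]]),.003))
print("line",onn(f([[285,283],[274,320]]),.024))
```

```text
t 18.77 pos [0.4262 0.3715 0.0963] shift cm [-0.15  0.01  7.58]
turn deg [-0.1 -0.1  0.1]
knob centre [[14.8  3.6 24. ]] orange [[22.  33.6 24. ]] [[14.3 27.9  5. ]] red [[50.6 -0.6  3. ]]
line [[10.1 -2.2 24. ]
 [13.9 23.1 24. ]]
```

Emit:
jog_arm --series '[{"ax": 0,"ay": 0,"az": 0,"dx": 0,"dy": 0,"dz": 2.5,"fingers": 1},{"ax": 0,"ay": 0,"az": 0,"dx": 0,"dy": 0,"dz": 2.5,"fingers": 1},{"ax": 0,"ay": 0,"az": 0,"dx": 0,"dy": 0,"dz": 1.5,"fingers": 1},{"ax": 0,"ay": 0,"az": 0,"dx": 0,"dy": 0,"dz": 0.7,"fingers": 1},{"ax": 0,"ay": 0,"az": 0,"dx": 0,"dy": 0,"dz": 0.3,"fingers": 1},{"ax": 0,"ay": 0,"az": 0,"dx": 0,"dy": 0,"dz": 0,"fingers": 1},{"ax": 0,"ay": 0,"az": 0,"dx": 0,"dy": 0,"dz": 0,"fingers": 1},{"ax": 0,"ay": 0,"az": 0,"dx": 0,"dy": 0,"dz": 0,"fingers": 1},{"ax": 0,"ay": 0,"az": 0,"dx": 0,"dy": 0,"dz": 0,"fingers": 1}]'

```text
t: 19.52
position: [0.4271, 0.373, 0.0227]
orientation: [0.281, 3.127, 0.003]
ft_force: [0.2, 0.6, -0.3]
finger_gap: 0.0197
grip_force: 89.2
```

Emit:
jog_arm --series '[{"ax": 0,"ay": 0,"az": 0,"dx": 0,"dy": 0,"dz": 0.15,"fingers": 1},{"ax": 0,"ay": 0,"az": 0,"dx": 0,"dy": 0,"dz": 0.1,"fingers": 1},{"ax": 0,"ay": 0,"az": 0,"dx": 0,"dy": 0,"dz": 0,"fingers": 1},{"ax": 0,"ay": 0,"az": 0,"dx": 0,"dy": 0,"dz": 0,"fingers": 2.3},{"ax": 0,"ay": 0,"az": 0,"dx": 0,"dy": 0,"dz": 0,"fingers": 3},{"ax": 0,"ay": 0,"az": 0,"dx": 0,"dy": 0,"dz": 0,"fingers": 5},{"ax": 0,"ay": 0,"az": 0,"dx": 0,"dy": 0,"dz": 0,"fingers": 5},{"ax": 0,"ay": 0,"az": 0,"dx": 0,"dy": 0,"dz": 0,"fingers": 5},{"ax": 0,"ay": 0,"az": 0,"dx": 0,"dy": 0,"dz": -2,"fingers": 5},{"ax": 0,"ay": 0,"az": 0,"dx": 0,"dy": 0,"dz": -4,"fingers": 5},{"ax": 0,"ay": 0,"az": 0,"dx": 0,"dy": 0,"dz": -4,"fingers": 5},{"ax": 0,"ay": 0,"az": 0,"dx": 0,"dy": 0,"dz": -4,"fingers": 5},{"ax": 0,"ay": 0,"az": 0,"dx": 0,"dy": 0,"dz": -4,"fingers": 5},{"ax": 0,"ay": 0,"az": 0,"dx": 0,"dy": 0,"dz": -4,"fingers": 5},{"ax": 0,"ay": 0,"az": 0,"dx": 0,"dy": 0,"dz": -4,"fingers": 5},{"ax": 0,"ay": 0,"az": 0,"dx": 0,"dy": 0,"dz": -2,"fingers": 5},{"ax": 0,"ay": 0,"az": 0,"dx": 0,"dy": 0,"dz": 0,"fingers": 5}]'

```text
t: 20.93
position: [0.4282, 0.3739, 0.3053]
orientation: [0.281, 3.121, 0.013]
ft_force: [0.4, -0.0, 0.4]
finger_gap: 0.0498
grip_force: 0.0
```

Run:
```python
from h import *
T=down(169.6); go([.29,.25,.31],T); print("legB",(T.T@np.array([0,-.27,0])*100).round(2))
```

```text
t 20.93 pos [0.4282 0.3739 0.3053] shift cm [ 11.38 -14.66  -0.68]
turn deg [0.5 0.4 0.1]
legB [ -4.87 -26.56   0.  ]
```

Emit:
jog_arm --series '[{"ax": 0,"ay": 0,"az": 0,"dx": 2.3,"dy": -2.9,"dz": 0,"fingers": 7.5},{"ax": 0,"ay": 0,"az": 0,"dx": 2.3,"dy": -2.9,"dz": 0,"fingers": 7.5},{"ax": 0,"ay": 0,"az": 0,"dx": 2.3,"dy": -2.9,"dz": 0,"fingers": 7.5},{"ax": 0,"ay": 0,"az": 0,"dx": 2.3,"dy": -2.9,"dz": 0,"fingers": 7.5},{"ax": 0,"ay": 0,"az": 0,"dx": 2.3,"dy": -2.9,"dz": 0,"fingers": 7.5},{"ax": 0,"ay": 0,"az": 0,"dx": -0.6,"dy": -3.4,"dz": 0,"fingers": 7.5},{"ax": 0,"ay": 0,"az": 0,"dx": -0.6,"dy": -3.4,"dz": 0,"fingers": 7.5},{"ax": 0,"ay": 0,"az": 0,"dx": -0.6,"dy": -3.4,"dz": 0,"fingers": 7.5},{"ax": 0,"ay": 0,"az": 0,"dx": -0.6,"dy": -3.4,"dz": 0,"fingers": 7.5},{"ax": 0,"ay": 0,"az": 0,"dx": -0.6,"dy": -3.4,"dz": 0,"fingers": 7.5},{"ax": 0,"ay": 0,"az": 0,"dx": -0.6,"dy": -3.4,"dz": 0,"fingers": 7.5},{"ax": 0,"ay": 0,"az": 0,"dx": -0.6,"dy": -3.4,"dz": 0,"fingers": 7.5},{"ax": 0,"ay": 0,"az": 0,"dx": -0.6,"dy": -3.4,"dz": 0,"fingers": 7.5},{"ax": 0,"ay": 0,"az": 0,"dx": 0,"dy": 0,"dz": 0,"fingers": 7.5},{"ax": 0,"ay": 0,"az": 0,"dx": 0,"dy": 0,"dz": 0,"fingers": 7.5}]'

```text
t: 22.18
position: [0.2854, -0.0277, 0.298]
orientation: [-0.293, -3.127, -0.0]
ft_force: [0.1, -0.1, 0.7]
finger_gap: 0.0753
grip_force: 0.0
```

Run:
```python
from h import *
it,dt=env.grab_frame("top"); cv2.imwrite("pics/t6.png",it); np.save("pics/t6.npy",dt)
B=np.c_[-U,Y,-N]; T=B@R.from_euler("z",37,degrees=True).as_matrix()
go(unit(.01,0,.15),T); s,q,M=pose(); print("after turn",(T.T@(unit(.01,0,.15)-q)*100).round(2)); print(np.degrees(s["joints"]).round(0))
# blade on the mat
hsv=cv2.cvtColor(it,cv2.COLOR_BGR2HSV); o=cv2.inRange(hsv,(8,170,110),(18,255,255))
for c in cv2.findContours(o,0,1)[0]:
    if cv2.contourArea(c)>150: b=cv2.minAreaRect(c); print("orange",np.round(b[0]),b[1],on_z("top",[b[0]],.026).round(4))
# dial line and red mark, refined
x0,y0,x1,y1=262,148,296,182
m=np.zeros(o.shape,np.uint8); m[y0:y1,x0:x1]=o[y0:y1,x0:x1]
```

```text
t 22.23 pos [ 0.2855 -0.0266  0.2981] shift cm [-25.5    6.98   2.26]
turn deg [-22.8 -12.1 -49.5]
after turn [-20.26 -16.21   5.53]
[ -5. -12. -17.  85.   0.   5.]
orange [169. 231.] (7.194014072418213, 33.86148452758789) [[0.4353 0.3679 0.026 ]]
```

Emit:
jog_arm --series '[{"ax": -2.85,"ay": -1.51,"az": -6.19,"dx": 0,"dy": 0,"dz": 0,"fingers": 7.5},{"ax": -2.85,"ay": -1.51,"az": -6.19,"dx": 0,"dy": 0,"dz": 0,"fingers": 7.5},{"ax": -2.85,"ay": -1.51,"az": -6.19,"dx": 0,"dy": 0,"dz": 0,"fingers": 7.5},{"ax": -2.85,"ay": -1.51,"az": -6.19,"dx": 0,"dy": 0,"dz": 0,"fingers": 7.5},{"ax": -2.85,"ay": -1.51,"az": -6.19,"dx": 0,"dy": 0,"dz": 0,"fingers": 7.5},{"ax": -2.85,"ay": -1.51,"az": -6.19,"dx": 0,"dy": 0,"dz": 0,"fingers": 7.5},{"ax": -2.85,"ay": -1.51,"az": -6.19,"dx": 0,"dy": 0,"dz": 0,"fingers": 7.5},{"ax": -2.85,"ay": -1.51,"az": -6.19,"dx": 0,"dy": 0,"dz": 0,"fingers": 7.5},{"ax": 0,"ay": 0,"az": 0,"dx": -2.9,"dy": -2.3,"dz": 0.8,"fingers": 7.5},{"ax": 0,"ay": 0,"az": 0,"dx": -2.9,"dy": -2.3,"dz": 0.8,"fingers": 7.5},{"ax": 0,"ay": 0,"az": 0,"dx": -2.9,"dy": -2.3,"dz": 0.8,"fingers": 7.5},{"ax": 0,"ay": 0,"az": 0,"dx": -2.9,"dy": -2.3,"dz": 0.8,"fingers": 7.5},{"ax": 0,"ay": 0,"az": 0,"dx": -2.9,"dy": -2.3,"dz": 0.8,"fingers": 7.5},{"ax": 0,"ay": 0,"az": 0,"dx": -2.9,"dy": -2.3,"dz": 0.8,"fingers": 7.5},{"ax": 0,"ay": 0,"az": 0,"dx": -2.9,"dy": -2.3,"dz": 0.8,"fingers": 7.5},{"ax": 0,"ay": 0,"az": 0,"dx": 0,"dy": 0,"dz": 0,"fingers": 7.5},{"ax": 0,"ay": 0,"az": 0,"dx": 0,"dy": 0,"dz": 0,"fingers": 7.5},{"ax": 0,"ay": 0,"az": 0,"dx": 0,"dy": 0,"dz": 0,"fingers": 7.5}]'

```text
t: 23.73
position: [0.5482, 0.0009, 0.2747]
orientation: [-0.983, 2.684, 0.534]
ft_force: [-0.5, 0.4, 0.4]
finger_gap: 0.0751
grip_force: 0.0
```

Run:
```python
from h import *
B=np.c_[-U,Y,-N]; T=B@R.from_euler("z",37,degrees=True).as_matrix()
go(unit(.01,0,.05),T); print(np.degrees(pose()[0]["joints"]).round(0)); uvn()
```

```text
t 23.73 pos [0.5482 0.0009 0.2747] shift cm [ 0.19 -0.44  9.75]
turn deg [ 0.2 -0.2  0.3]
[-13.  18.   7.  79.  25. -53.]
t 23.73 TCP uvn [ 14.2   1.9 147.5] tip [124.7 -79.1 143. ] F uvn [0.4 0.6 0.2] rot [-0.3  0.1 36.7]
```

Emit:
jog_arm --series '[{"ax": 0,"ay": 0,"az": 0,"dx": 0.05,"dy": -0.1,"dz": 3.2,"fingers": 7.5},{"ax": 0,"ay": 0,"az": 0,"dx": 0.05,"dy": -0.1,"dz": 3.2,"fingers": 7.5},{"ax": 0,"ay": 0,"az": 0,"dx": 0.05,"dy": -0.1,"dz": 2.5,"fingers": 7.5},{"ax": 0,"ay": 0,"az": 0,"dx": 0,"dy": -0.05,"dz": 0.8,"fingers": 7.5},{"ax": 0,"ay": 0,"az": 0,"dx": 0,"dy": 0,"dz": 0,"fingers": 7.5},{"ax": 0,"ay": 0,"az": 0,"dx": 0,"dy": 0,"dz": 0,"fingers": 7.5},{"ax": 0,"ay": 0,"az": 0,"dx": 0,"dy": 0,"dz": 0,"fingers": 7.5}]'

```text
t: 24.32
position: [0.5602, 0.0346, 0.1888]
orientation: [-0.978, 2.681, 0.527]
ft_force: [-0.8, 0.5, 0.2]
finger_gap: 0.0748
grip_force: 0.0
```

Run:
```python
from h import *
B=np.c_[-U,Y,-N]; T=B@R.from_euler("z",37,degrees=True).as_matrix()
go(unit(.0105,0,.012),T); uvn()
```

```text
t 24.32 pos [0.5602 0.0346 0.1888] shift cm [0.11 0.2  4.26]
turn deg [-0.1  0.1  0.3]
t 24.32 TCP uvn [10.2 -2.1 54.6] tip [120.6 -83.3  50.8] F uvn [0.4 0.9 0.1] rot [ 0.1 -0.1 36.7]
```

Emit:
jog_arm --series '[{"ax": 0,"ay": 0,"az": 0,"dx": 0.05,"dy": 0.1,"dz": 1.4,"fingers": 7.5},{"ax": 0,"ay": 0,"az": 0,"dx": 0.05,"dy": 0.1,"dz": 1.4,"fingers": 7.5},{"ax": 0,"ay": 0,"az": 0,"dx": 0,"dy": 0,"dz": 0.8,"fingers": 7.5},{"ax": 0,"ay": 0,"az": 0,"dx": 0,"dy": 0,"dz": 0.5,"fingers": 7.5},{"ax": 0,"ay": 0,"az": 0,"dx": 0,"dy": 0,"dz": 0,"fingers": 7.5},{"ax": 0,"ay": 0,"az": 0,"dx": 0,"dy": 0,"dz": 0,"fingers": 7.5},{"ax": 0,"ay": 0,"az": 0,"dx": 0,"dy": 0,"dz": 0,"fingers": 7.5}]'

```text
t: 24.9
position: [0.5619, 0.0524, 0.1504]
orientation: [-0.978, 2.682, 0.529]
ft_force: [0.7, -0.1, -0.5]
finger_gap: 0.0752
grip_force: 0.0
```

Run:
```python
from h import *
uvn()
```

```text
t 24.9 TCP uvn [10.   0.3 12.3] tip [120.3 -80.9   8.3] F uvn [-0.2 -0.7 -0.5] rot [ 0.  -0.  36.8]
```

Emit:
jog_arm --series '[{"ax": 0,"ay": 0,"az": 0,"dx": 0,"dy": 0,"dz": 0,"fingers": 4.5},{"ax": 0,"ay": 0,"az": 0,"dx": 0,"dy": 0,"dz": 0,"fingers": 4.5},{"ax": 0,"ay": 0,"az": 0,"dx": 0,"dy": 0,"dz": 0,"fingers": 4.5},{"ax": 0,"ay": 0,"az": 0,"dx": 0,"dy": 0,"dz": 0,"fingers": 4.5},{"ax": 0,"ay": 0,"az": 0,"dx": 0,"dy": 0,"dz": 0,"fingers": 4.5},{"ax": 0,"ay": 0,"az": 0,"dx": 0,"dy": 0,"dz": 0,"fingers": 4.5}]' --grip_force 40

```text
t: 25.4
position: [0.5617, 0.0522, 0.1502]
orientation: [-0.978, 2.683, 0.529]
ft_force: [-1.3, -3.2, 5.0]
finger_gap: 0.0485
grip_force: 41.0
```

Emit:
jog_arm --series '[{"ax": 0,"ay": 0,"az": 5.4,"dx": 0,"dy": 0,"dz": 0,"fingers": 4.5},{"ax": 0,"ay": 0,"az": 5.4,"dx": 0,"dy": 0,"dz": 0,"fingers": 4.5},{"ax": 0,"ay": 0,"az": 5.4,"dx": 0,"dy": 0,"dz": 0,"fingers": 4.5},{"ax": 0,"ay": 0,"az": 5.4,"dx": 0,"dy": 0,"dz": 0,"fingers": 4.5},{"ax": 0,"ay": 0,"az": 5.4,"dx": 0,"dy": 0,"dz": 0,"fingers": 4.5},{"ax": 0,"ay": 0,"az": 5.4,"dx": 0,"dy": 0,"dz": 0,"fingers": 4.5},{"ax": 0,"ay": 0,"az": 5.4,"dx": 0,"dy": 0,"dz": 0,"fingers": 4.5},{"ax": 0,"ay": 0,"az": 5.4,"dx": 0,"dy": 0,"dz": 0,"fingers": 4.5},{"ax": 0,"ay": 0,"az": 5.4,"dx": 0,"dy": 0,"dz": 0,"fingers": 4.5},{"ax": 0,"ay": 0,"az": 5.4,"dx": 0,"dy": 0,"dz": 0,"fingers": 4.5},{"ax": 0,"ay": 0,"az": 5.4,"dx": 0,"dy": 0,"dz": 0,"fingers": 4.5},{"ax": 0,"ay": 0,"az": 5.4,"dx": 0,"dy": 0,"dz": 0,"fingers": 4.5},{"ax": 0,"ay": 0,"az": 5.4,"dx": 0,"dy": 0,"dz": 0,"fingers": 4.5},{"ax": 0,"ay": 0,"az": 5.4,"dx": 0,"dy": 0,"dz": 0,"fingers": 4.5},{"ax": 0,"ay": 0,"az": 5.4,"dx": 0,"dy": 0,"dz": 0,"fingers": 4.5},{"ax": 0,"ay": 0,"az": 0,"dx": 0,"dy": 0,"dz": 0,"fingers": 4.5},{"ax": 0,"ay": 0,"az": 0,"dx": 0,"dy": 0,"dz": 0,"fingers": 4.5},{"ax": 0,"ay": 0,"az": 0,"dx": 0,"dy": 0,"dz": 0,"fingers": 4.5}]'

```text
t: 26.9
position: [0.5617, 0.0539, 0.151]
orientation: [-1.053, -2.823, -0.667]
ft_force: [-2.5, 0.5, 7.2]
finger_gap: 0.0483
grip_force: 41.2
```

Run:
```python
from h import *
uvn()
```

```text
t 26.9 TCP uvn [11.5  0.8 12.3] tip [ -51.4 -120.9    8.1] F uvn [3.  2.6 6.6] rot [-2.000e-01 -1.000e-01  1.177e+02]
```

Open and withdraw along the tool axis, then move out of the top camera's view of the dial.

Emit:
jog_arm --series '[{"ax": 0,"ay": 0,"az": 0,"dx": 0,"dy": 0,"dz": 0,"fingers": 7.5},{"ax": 0,"ay": 0,"az": 0,"dx": 0,"dy": 0,"dz": 0,"fingers": 7.5},{"ax": 0,"ay": 0,"az": 0,"dx": 0,"dy": 0,"dz": 0,"fingers": 7.5},{"ax": 0,"ay": 0,"az": 0,"dx": 0,"dy": 0,"dz": 0,"fingers": 7.5},{"ax": 0,"ay": 0,"az": 0,"dx": 0,"dy": 0,"dz": -1,"fingers": 7.5},{"ax": 0,"ay": 0,"az": 0,"dx": 0,"dy": 0,"dz": -3,"fingers": 7.5},{"ax": 0,"ay": 0,"az": 0,"dx": 0,"dy": 0,"dz": -4,"fingers": 7.5},{"ax": 0,"ay": 0,"az": 0,"dx": 0,"dy": 0,"dz": -4,"fingers": 7.5},{"ax": 0,"ay": 0,"az": 0,"dx": 0,"dy": 0,"dz": -2,"fingers": 7.5},{"ax": 0,"ay": 0,"az": 0,"dx": 0,"dy": 0,"dz": 0,"fingers": 7.5}]'

```text
t: 27.73
position: [0.5501, -0.007, 0.2816]
orientation: [-1.058, -2.832, -0.666]
ft_force: [0.4, 0.2, 0.7]
finger_gap: 0.0749
grip_force: 0.0
```

Run:
```python
from h import *
go([.47,-.22,.30]); uvn()
```

```text
t 27.73 pos [ 0.5501 -0.007   0.2816] shift cm [ -6.61 -18.75 -11.23]
t 27.73 TCP uvn [ 10.6  -1.8 156.8] tip [ -52.2 -123.6  153.8] F uvn [ 0.5 -0.3  0.5] rot [  0.3  -0.5 117.7]
```

Emit:
jog_arm --series '[{"ax": 0,"ay": 0,"az": 0,"dx": -1.1,"dy": -3.1,"dz": -1.9,"fingers": 7.5},{"ax": 0,"ay": 0,"az": 0,"dx": -1.1,"dy": -3.1,"dz": -1.9,"fingers": 7.5},{"ax": 0,"ay": 0,"az": 0,"dx": -1.1,"dy": -3.1,"dz": -1.9,"fingers": 7.5},{"ax": 0,"ay": 0,"az": 0,"dx": -1.1,"dy": -3.1,"dz": -1.9,"fingers": 7.5},{"ax": 0,"ay": 0,"az": 0,"dx": -1.1,"dy": -3.1,"dz": -1.9,"fingers": 7.5},{"ax": 0,"ay": 0,"az": 0,"dx": -1.1,"dy": -3.1,"dz": -1.9,"fingers": 7.5},{"ax": 0,"ay": 0,"az": 0,"dx": 0,"dy": 0,"dz": 0,"fingers": 7.5},{"ax": 0,"ay": 0,"az": 0,"dx": 0,"dy": 0,"dz": 0,"fingers": 7.5}]'

```text
t: 28.4
position: [0.4686, -0.2195, 0.2958]
orientation: [-1.06, -2.82, -0.663]
ft_force: [0.3, 0.5, -0.3]
finger_gap: 0.0748
grip_force: 0.0
```

Run:
```python
from h import *
it,dt=env.grab_frame("top"); cv2.imwrite("pics/t7.png",it); cover_theta(it,dt)
# orthophoto-free: print white-line pixels and orange pointer on planes
S=6; c=cv2.resize(it[140:190,255:305],None,fx=S,fy=S,interpolation=cv2.INTER_CUBIC)
full=cv2.resize(it[130:200,100:330] if 0 else it[150:280,130:330],None,fx=2.2,fy=2.2)
cv2.imwrite("pics/c7.png",np.hstack([cv2.resize(c,None,fx=1.1,fy=1.1),cv2.copyMakeBorder(full,0,max(0,330-full.shape[0]),0,0,0)[:330]]))
A=np.c_[U,Y,N]
def onn(p,n):
    o,r,_=rays("top",p); p0=unit(0,0,n); W=o+r*(((p0-o)@N)/(r@N))[:,None]; return (W-unit(0,0,0))@A*1000
g=np.stack(np.meshgrid(np.arange(255,305,.25),np.arange(140,190,.25)),-1).reshape(-1,2)
for lab,img in(("old",cv2.imread("pics/t5.png")),("new",it)):
    vals=cv2.remap(img,g[:,0].astype(np.float32).reshape(-1,1),g[:,1].astype(np.float32).reshape(-1,1),cv2.INTER_LINEAR).reshape(-1,3)
    q=onn(g,.024); q2=onn(g,.004)
    m=(np.hypot(q[:,0]-11,q[:,1]-1)<21)&(vals.min(1)>110); P=q[m][:,:2]
    cc=P.mean(0); d=np.linalg.svd(P-cc)[2][0]; d*=np.sign(d@(cc-[11,1])); print(lab,"line",len(P),cc.round(1),"ang",np.degrees(np.arctan2(d[1],d[0])).round(1))
    h=cv2.cvtColor(vals.reshape(-1,1,3),cv2.COLOR_BGR2HSV).reshape(-1,3)
    rr=np.hypot(q2[:,0]-10,q2[:,1])
    for nm,lo,hi in(("orange",8,20),("red",-1,7)):
        hh=h[:,0].astype(int); hh=np.where(hh>170,hh-180,hh); mm=(hh>=lo)&(hh<=hi)&(h[:,1]>100)&(h[:,2]>90)&(rr<50)&(rr>15); P=q2[mm][:,:2]
        if len(P): c0=np.median(P,0); print("  ",nm,len(P),c0.round(1),"ang about (10,0)",np.degrees(np.arctan2(c0[1],c0[0]-10)).round(1))
```

```text
pts 457
theta pct [1.83 1.85 1.88]Traceback (most recent call last):
  File "<stdin>", line 12, in <module>
cv2.error: OpenCV(4.12.0) /io/opencv/modules/imgproc/src/imgwarp.cpp:1713: error: (-215:Assertion failed) dst.cols < SHRT_MAX && dst.rows < SHRT_MAX && src.cols < SHRT_MAX && src.rows < SHRT_MAX in function 'remap'
```

View pics/c7.png

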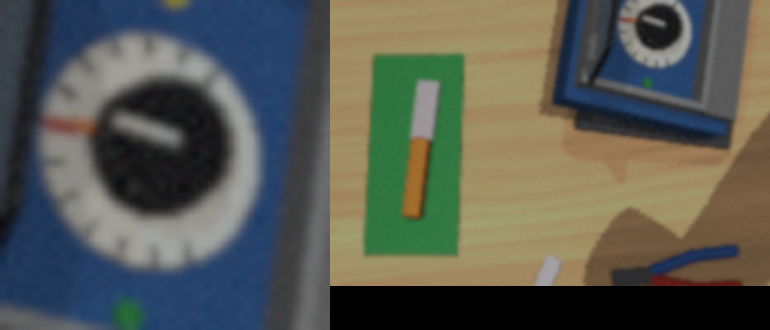

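The dial now shows the orange pointer at (90,128) in line with the red mark at (55,126). The blade lies flat on the mat and the cover is standing open. I'll check the pointer angle numerically.

Run:
```python
from h import *
A=np.c_[U,Y,N]
def onn(p,n):
    o,r,_=rays("top",p); p0=unit(0,0,n); W=o+r*(((p0-o)@N)/(r@N))[:,None]; return (W-unit(0,0,0))@A*1000
gx,gy=np.meshgrid(np.arange(255,305,.25,dtype=np.float32),np.arange(140,190,.25,dtype=np.float32)); g=np.c_[gx.ravel(),gy.ravel()]
q=onn(g,.024); q2=onn(g,.003)
for lab in("t5","t7"):
    v=cv2.remap(cv2.imread(f"pics/{lab}.png"),gx,gy,cv2.INTER_LINEAR); h=cv2.cvtColor(v,cv2.COLOR_BGR2HSV).reshape(-1,3).astype(int); v=v.reshape(-1,3)
    dk=(v.max(1)<60)&(np.hypot(q[:,0]-12,q[:,1]-2)<30); kc=(q[dk].max(0)+q[dk].min(0))/2
    m=(np.hypot(q[:,0]-12,q[:,1]-2)<20)&(v.min(1)>110); P=q[m][:,:2]; cc=P.mean(0); d=np.linalg.svd(P-cc)[2][0]; d*=np.sign(d@(cc-kc[:2]))
    print(lab,"knob",kc.round(1),"line",len(P),cc.round(1),"ang",np.degrees(np.arctan2(d[1],d[0])).round(1))
    wh=(v.min(1)>110)&(np.hypot(q2[:,0]-10,q2[:,1])<50); sc=(np.percentile(q2[wh],99,axis=0)+np.percentile(q2[wh],1,axis=0))/2; print("  scale centre",sc.round(1))
    hh=np.where(h[:,0]>170,h[:,0]-180,h[:,0])
    for nm,lo,hi in(("orange",8,18),("red",-6,7)):
        mm=(hh>=lo)&(hh<=hi)&(h[:,1]>90)&(h[:,2]>80)&(np.hypot(q2[:,0]-10,q2[:,1])<48); P=q2[mm][:,:2]
        if len(P): c0=np.median(P,0); print("  ",nm,len(P),c0.round(1),"ang",np.degrees(np.arctan2(c0[1]-0,c0[0]-10)).round(1))
```

```text
t5 knob [14.8  2.6 24. ] line 98 [12.2 12.8] ang 77.9
  scale centre [ 8.6 -1.2  3. ]
   orange 65 [14.4 26.3] ang 80.5
   red 40 [49.4 -1.9] ang -2.8
t7 knob [14.7  2.7 24. ] line 156 [20.4 -2.7] ang -3.0
  scale centre [ 8.9 -1.3  3. ]
   orange 94 [38.7 -4.1] ang -8.1
   red 76 [47.3 -2.2] ang -3.4
```

The pointer reads about −3°, inside the tolerance but with little margin. There is plenty of time, so I'll regrasp and trim it.

Emit:
jog_arm --series '[{"ax": 0,"ay": 0,"az": 0,"dx": 1.1,"dy": 3.1,"dz": 1.9,"fingers": 7.5},{"ax": 0,"ay": 0,"az": 0,"dx": 1.1,"dy": 3.1,"dz": 1.9,"fingers": 7.5},{"ax": 0,"ay": 0,"az": 0,"dx": 1.1,"dy": 3.1,"dz": 1.9,"fingers": 7.5},{"ax": 0,"ay": 0,"az": 0,"dx": 1.1,"dy": 3.1,"dz": 1.9,"fingers": 7.5},{"ax": 0,"ay": 0,"az": 0,"dx": 1.1,"dy": 3.1,"dz": 1.9,"fingers": 7.5},{"ax": 0,"ay": 0,"az": 0,"dx": 1.1,"dy": 3.1,"dz": 1.9,"fingers": 7.5},{"ax": 0,"ay": 0,"az": 0,"dx": 0,"dy": 0,"dz": 3,"fingers": 7.5},{"ax": 0,"ay": 0,"az": 0,"dx": 0,"dy": 0,"dz": 4,"fingers": 7.5},{"ax": 0,"ay": 0,"az": 0,"dx": 0,"dy": 0,"dz": 3,"fingers": 7.5},{"ax": 0,"ay": 0,"az": 0,"dx": 0,"dy": 0,"dz": 0,"fingers": 7.5},{"ax": 0,"ay": 0,"az": 0,"dx": 0,"dy": 0,"dz": 0,"fingers": 7.5},{"ax": 0,"ay": 0,"az": 0,"dx": 0,"dy": 0,"dz": 0,"fingers": 7.5}]'

```text
t: 29.45
position: [0.5577, 0.0372, 0.1868]
orientation: [-1.051, -2.825, -0.663]
ft_force: [0.6, -0.4, 0.7]
finger_gap: 0.0748
grip_force: 0.0
```

Run:
```python
from h import *
B=np.c_[-U,Y,-N]; T=B@R.from_euler("z",117.7,degrees=True).as_matrix()
go(unit(.0108,.0005,.0123),T); uvn()
```

```text
t 29.45 pos [0.5577 0.0372 0.1868] shift cm [-0.05 -0.01  3.97]
turn deg [-0. -0.  0.]
t 29.45 TCP uvn [11.1  0.8 52. ] tip [ -51.7 -120.9   47.9] F uvn [ 0.1 -0.6  0.8] rot [ -0.    0.  117.7]
```

Emit:
jog_arm --series '[{"ax": 0,"ay": 0,"az": 0,"dx": 0,"dy": 0,"dz": 1.5,"fingers": 7.5},{"ax": 0,"ay": 0,"az": 0,"dx": 0,"dy": 0,"dz": 1.5,"fingers": 7.5},{"ax": 0,"ay": 0,"az": 0,"dx": 0,"dy": 0,"dz": 0.9,"fingers": 7.5},{"ax": 0,"ay": 0,"az": 0,"dx": 0,"dy": 0,"dz": 0,"fingers": 7.5},{"ax": 0,"ay": 0,"az": 0,"dx": 0,"dy": 0,"dz": 0,"fingers": 7.5},{"ax": 0,"ay": 0,"az": 0,"dx": 0,"dy": 0,"dz": 0,"fingers": 4.5},{"ax": 0,"ay": 0,"az": 0,"dx": 0,"dy": 0,"dz": 0,"fingers": 4.5},{"ax": 0,"ay": 0,"az": 0,"dx": 0,"dy": 0,"dz": 0,"fingers": 4.5},{"ax": 0,"ay": 0,"az": 0,"dx": 0,"dy": 0,"dz": 0,"fingers": 4.5},{"ax": 0,"ay": 0,"az": 0,"dx": 0,"dy": 0,"dz": 0,"fingers": 4.5},{"ax": 0,"ay": 0,"az": 0,"dx": 0,"dy": 0,"dz": 0,"fingers": 4.5},{"ax": 0,"ay": 0,"az": -1.5,"dx": 0,"dy": 0,"dz": 0,"fingers": 4.5},{"ax": 0,"ay": 0,"az": -1.5,"dx": 0,"dy": 0,"dz": 0,"fingers": 4.5},{"ax": 0,"ay": 0,"az": 0,"dx": 0,"dy": 0,"dz": 0,"fingers": 4.5},{"ax": 0,"ay": 0,"az": 0,"dx": 0,"dy": 0,"dz": 0,"fingers": 4.5},{"ax": 0,"ay": 0,"az": 0,"dx": 0,"dy": 0,"dz": 0,"fingers": 4.5}]'

```text
t: 30.78
position: [0.5626, 0.0523, 0.1525]
orientation: [-0.983, -2.863, -0.671]
ft_force: [-0.3, 0.4, 6.1]
finger_gap: 0.0484
grip_force: 40.9
```

Emit:
jog_arm --series '[{"ax": 0,"ay": 0,"az": 0,"dx": 0,"dy": 0,"dz": 0,"fingers": 7.5},{"ax": 0,"ay": 0,"az": 0,"dx": 0,"dy": 0,"dz": 0,"fingers": 7.5},{"ax": 0,"ay": 0,"az": 0,"dx": 0,"dy": 0,"dz": 0,"fingers": 7.5},{"ax": 0,"ay": 0,"az": 0,"dx": 0,"dy": 0,"dz": 0,"fingers": 7.5},{"ax": 0,"ay": 0,"az": 0,"dx": 0,"dy": 0,"dz": -1,"fingers": 7.5},{"ax": 0,"ay": 0,"az": 0,"dx": 0,"dy": 0,"dz": -3,"fingers": 7.5},{"ax": 0,"ay": 0,"az": 0,"dx": 0,"dy": 0,"dz": -4,"fingers": 7.5},{"ax": 0,"ay": 0,"az": 0,"dx": 0,"dy": 0,"dz": -4,"fingers": 7.5},{"ax": 0,"ay": 0,"az": 0,"dx": 0,"dy": 0,"dz": -2,"fingers": 7.5},{"ax": 0,"ay": 0,"az": 0,"dx": -1.1,"dy": -3.1,"dz": -1.9,"fingers": 7.5},{"ax": 0,"ay": 0,"az": 0,"dx": -1.1,"dy": -3.1,"dz": -1.9,"fingers": 7.5},{"ax": 0,"ay": 0,"az": 0,"dx": -1.1,"dy": -3.1,"dz": -1.9,"fingers": 7.5},{"ax": 0,"ay": 0,"az": 0,"dx": -1.1,"dy": -3.1,"dz": -1.9,"fingers": 7.5},{"ax": 0,"ay": 0,"az": 0,"dx": -1.1,"dy": -3.1,"dz": -1.9,"fingers": 7.5},{"ax": 0,"ay": 0,"az": 0,"dx": -1.1,"dy": -3.1,"dz": -1.9,"fingers": 7.5},{"ax": 0,"ay": 0,"az": 0,"dx": 0,"dy": 0,"dz": 0,"fingers": 7.5},{"ax": 0,"ay": 0,"az": 0,"dx": 0,"dy": 0,"dz": 0,"fingers": 7.5}]'

```text
t: 32.2
position: [0.4783, -0.2237, 0.2969]
orientation: [-0.99, -2.858, -0.667]
ft_force: [-0.6, 0.5, -0.7]
finger_gap: 0.075
grip_force: 0.0
```

Run:
```python
from h import *
fr=[env.grab_frame("top") for _ in range(4)]; cover_theta(*fr[0])
im=np.mean([f[0] for f in fr],0).astype(np.uint8); cv2.imwrite("pics/t8.png",im)
A=np.c_[U,Y,N]
def onn(p,n):
    o,r,_=rays("top",p); p0=unit(0,0,n); W=o+r*(((p0-o)@N)/(r@N))[:,None]; return (W-unit(0,0,0))@A*1000
gx,gy=np.meshgrid(np.arange(255,305,.25,dtype=np.float32),np.arange(140,190,.25,dtype=np.float32)); g=np.c_[gx.ravel(),gy.ravel()]
q=onn(g,.024); q2=onn(g,.003)
v=cv2.remap(im,gx,gy,cv2.INTER_LINEAR); h=cv2.cvtColor(v,cv2.COLOR_BGR2HSV).reshape(-1,3).astype(int); v=v.reshape(-1,3)
for thr in(90,110,130):
    m=(np.hypot(q[:,0]-12,q[:,1]-2)<20)&(v.min(1)>thr); P=q[m][:,:2]; cc=P.mean(0); d=np.linalg.svd(P-cc)[2][0]; d*=np.sign(d[0]); print("line",len(P),cc.round(1),np.degrees(np.arctan2(d[1],d[0])).round(1))
hh=np.where(h[:,0]>170,h[:,0]-180,h[:,0])
for nm,lo,hi in(("orange",8,18),("red",-6,7)):
    mm=(hh>=lo)&(hh<=hi)&(h[:,1]>90)&(h[:,2]>80)&(np.hypot(q2[:,0]-10,q2[:,1])<48); P=q2[mm][:,:2]; c0=np.median(P,0); print(nm,len(P),c0.round(1),"ang about scale centre",np.degrees(np.arctan2(c0[1]+1.3,c0[0]-9)).round(1))
```

```text
pts 457
theta pct [1.83 1.85 1.88]
line 286 [20.1 -2. ] 0.6
line 119 [19.5 -2.1] 1.3
line 0 [nan nan] 0.0
orange 94 [38.7 -2.2] ang about scale centre -1.7
red 65 [47.9 -2. ] ang about scale centre -1.0<stdin>:11: RuntimeWarning: Mean of empty slice.
  ret = um.true_divide(
```

The dial is now at zero to within about 1°, the cover reads 1.85 rad and the blade is on the mat. Handing in.

```bash
python3 -c "
from station import env
print(env.hand_in())"
```

```text
the job is handed in; nothing more can be done
None
```

I levered the cover open with the pry blade (about 1.85 rad), laid the blade back flat on the green mat, turned the dial to zero (about 1° by camera) and handed the job in; the hand-in returned no pass or fail, and I did not re-measure the tape or tray parts at the end.

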